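Knock out and deal the mould's castings

ROBOT

A 6-joint arm with a two-finger parallel gripper is mounted at the origin on the work surface. World frame = base frame: x ahead of the robot, y to its left, z up, the work surface at z = 0. Lengths are in m, angles in rad, forces in N, time in s.
With the tool pointing down it reaches from about 0.225 to 0.875 m from the base axis. Payload 3.4 kg.
Tool frame: the origin (TCP) lies between the finger pads; the fingertips stand 11 mm ahead of it and the grasp point (between the pads) lies 8 mm behind it (tips_ahead is the distance from the TCP to the fingertips, in m); z points along the fingers, x is the direction in which the jaws open and shut, and the axes are right-handed (so a half turn about z gives the same grasp; the last joint's range is limited). The gripper opens to 85 mm and grips with 20 to 120 N. Pads are 22 mm wide; open, the fingers measure 114 mm over their backs; the gripper's body (76 mm by 85 mm) begins 54 mm behind the grasp point. The pads swing forward as they close: fully open they stand 13 mm farther back than shut.
Start: joints at [-1.38, 0.276, 1.505, -0, 1.361, -0.121], TCP at [0.176, -0.547, 0.242] pointing down, gripper open.
Joint ranges: [-2.89, 2.89], [-0.75, 2.08], [0.22, 2.7], [-1.18, 4.32], [0.11, 2.71], [-2.7, 2.7]. Speed limits (rad/s): [2.57, 2.57, 3.14, 3.14, 3.14, 3.14].

INTERFACE

Orientations are given as a unit quaternion [w, x, y, z].
In Python, from rig import get_state, get_image, sign_off, masks_of, tips_ahead gives the robot as it stands.
- The arm moves only by the tool play_rows, never from a script. Its argument "series" is a list of rows, each an object of numbers: "fingers": the closure, from -1 (fully open) to 1 (shut); "dx", "dy", "dz": the shift along the world's x, y, z in mm; "turn": the turn about the world's z in rad. A call has 1 to 20 rows; each row shifts and turns the pose as measured when the row begins; what a row does not reach is not made up. A row lasts 1/12 s, in which the tool goes at most 41.7 mm and 7.16 degrees, less where a joint would pass 70% of its speed; a pose out of reach is approached as far as the arm can. A call with a gripper value outside its range is refused whole. The fingers move at their own pace and stop on an object; "squeeze" is the grip in N (left out, the last holds). Time passes only in rows, so rows that do not move let the fingers close. It gives the time, the measured TCP pose, the force and the opening at its end, in the units of the state.
- get_state(): the state, without advancing time (a new reading comes with each control period).
- get_image(name): name is "scene" or "side" or "wrist"; returns a dict with "pixels" (384x512x3 uint8, red, green, blue), "vfov" (degrees; the focal length in pixels is half the picture's height over the tangent of half this angle, whatever the lens; pixels are square), "cx", "cy" (the principal point, pixels), "dist" ([k1, k2, p1, p2, k3] as OpenCV has them; the pictures are not rectified), "rvec" (rotation vector, rad) and "tvec" (3), from world to camera coordinates, as OpenCV has them; the wrist camera has in their place "hand_eye" (4x4, takes a point from camera to tool coordinates, whose origin is the TCP and whose axes are the tool frame's). Camera axes: x right, y down, z forward; pixel columns grow to the right and rows downward; lengths in m; the calibration is good to about 2 mm. A picture is of the moment at which its call begins: read the wrist's pose just before it. There is no depth.
- sign_off(): hands the job in, once; it reports no verdict.
Trained networks look in a picture, given as the dict that the camera call returned (one of the last four; its "shot" number tells which), for a name from the list of things; names that differ only in an ending like _2 or _b are one class to them, and where a whole thing is asked for, a point or a joint stands for the part that bears it (a point fixed in the world has none). Each returns a list of dicts, best first, with "p" (0 to 1); they miss things now and then, are a little off and sometimes report something else, mostly with a low value. They report only what shows in the picture. A call takes as long as a camera call. They do not tell look-alikes from the thing itself.
- masks_of(picture, label): "region" (384x512 bool, what is visible of it) and "xy" ([column, row] in pixels, amid what is visible of it).
The state is a dict: "clock": time; "qpos": joint angles; "qd": joint speeds; "effort": joint torques, N m; "position": TCP position; "ee_rot": TCP orientation; "contact_force": force on the tool from outside, world axes, zero at the start; "moment": the same for the moment, N m; "width": finger opening in m.
Only numpy, scipy, OpenCV 4.12 (cv2) and the standard library are available. Lean on these libraries where they do the work, as an engineer would, in place of code of your own. Each camera call takes 0.05 s, during which the arm holds its last target. There are 200 camera calls.

TASK

Switch the mould's heater off at its rocker switch, then push the ejector seesaw past its centre so that it snaps over and raises the castings. Lift every casting out and deal them to the two steel trays one at a time, a tray in turn, so that neither tray is ever more than one ahead, each casting upright in a pocket of its own. When the mould is empty, snap the ejector back to its rest position, leaving the heater off; do not disturb the jar, the screwdriver or the cardboard box.

Things in the scene. Friction and masses are not known exactly. Their poses are not given: they have to be found in the camera images.
- mould: fixed aluminium mould block 181 mm (y) x 125 mm (x), 45 mm high, with 43 mm square open cavities centred at x = 2 and 58 mm, y = -56, 0 and 56 mm, and a black control ledge 60 mm wide, 30 mm high on its -x side (towards the robot). Origin on the table under the middle of the 185 x 181 mm outline, z up; turned by up to 0.15 rad
- ejector (a joint): rock angle, rad, of the ejector: a steel seesaw plate 92 x 36 x 8 mm along the mould's y on the +y part of the ledge, pivoted at its middle 52 mm above the table. 0 = rest, knock-out lowered (ejector_out end up); 0.35 = level, unstable centre; 0.70 = snapped over, castings raised 20 mm (ejector_in end up)
- ejector_out (a point): on the top face of the seesaw's +y end, in the middle of its black press pad, 36 mm from the pivot; raised at the start. Pressed straight down with about 10 N past level, it snaps over by itself and stays, raising the castings; this point goes down 25 mm in all. Its axes rock with the seesaw
- ejector_in (a point): the same point on the seesaw's -y end: raised once the ejector has snapped over; pressed down past level it snaps the seesaw back and lowers the knock-out
- heater (a joint): angle, rad, of the heater's rocker switch: a grey plate 60 x 32 x 8 mm along the mould's y on the -y part of the ledge, pivoted at its middle 42 mm above the table. 0 = on, 0.30 = level (unstable centre), 0.60 = snapped fully to off
- heater_off (a point): on the top face of the switch, 24 mm from its middle, near its -y end (the one without a white dot), which is raised while the heater is on. Pressed straight down with about 5 N past level it snaps over to off by itself and stays; this point goes down 14 mm in all
- casting1_mid (a point): centre (half-way up) of casting 1: black plastic, 30 mm high, 40 g: square flange 40 x 40 x 10 mm below, round boss 24 mm across and 20 mm high on top; z up along the boss. It starts in a cavity, top flush with the mould's top, where it cannot be gripped; raised by the ejector, its boss stands clear to be gripped from above. Four to six castings are present, in any cavities
- casting2_mid (a point): centre of casting 2, like casting 1
- casting3_mid (a point): centre of casting 3, like casting 1
- casting4_mid (a point): centre of casting 4, like casting 1
- casting5_mid (a point): centre of casting 5, like casting 1
- casting6_mid (a point): centre of casting 6, like casting 1
- tray_a: steel tray a, loose, 0.4 kg, 190 mm (its x) x 66 mm, floor 4 mm thick, rims and partitions 13 mm high above the table, with three pockets 60 mm square in a row along its x; origin under its centre
- tray_a_pocket1 (a point): end pocket of tray a: the point where the centre of a casting standing in the middle of this pocket lies (15 mm above the tray's floor)
- tray_a_pocket2 (a point): middle pocket of tray a: the point where the centre of a casting standing in the middle of this pocket lies (15 mm above the tray's floor)
- tray_a_pocket3 (a point): end pocket of tray a: the point where the centre of a casting standing in the middle of this pocket lies (15 mm above the tray's floor)
- tray_b: steel tray b, loose, 0.4 kg, 190 mm (its x) x 66 mm, floor 4 mm thick, rims and partitions 13 mm high above the table, with three pockets 60 mm square in a row along its x; origin under its centre
- tray_b_pocket1 (a point): end pocket of tray b: the point where the centre of a casting standing in the middle of this pocket lies (15 mm above the tray's floor)
- tray_b_pocket2 (a point): middle pocket of tray b: the point where the centre of a casting standing in the middle of this pocket lies (15 mm above the tray's floor)
- tray_b_pocket3 (a point): end pocket of tray b: the point where the centre of a casting standing in the middle of this pocket lies (15 mm above the tray's floor)
- jar: bystander: glass jar with a brass lid, 84 mm across, 120 mm high, beyond the work; origin under its centre
- driver: bystander: a screwdriver 170 mm long lying beyond the work
- septa_box: bystander: small cardboard box 70 x 100 x 45 mm beyond the work
Things that resemble listed ones, but are neither listed nor needed, are in the scene too. Leave any blue or red look-alike of the part that bears casting5_mid alone.

How it is judged:
By the outcome, as a careful person would: the job done as asked, in the order asked, and still so for the second after the job is handed in, with the robot touching nothing.
Of casting1, casting2, casting3, casting4, casting5, casting6 only 4 to 6 are there at a start; the rules pass over those that are not, and their reading is None.
At some moment in a run one of tray_a, tray_b may be knocked a few centimetres aside while the robot is not near it.
It also fails if it takes over 208 s, if anything falls off the work surface, if the arm or the gripper's body presses on something with over 40 N, if the wrist force passes 120 N, or if a joint passes its speed limit or range.

## Working session

There is one attempt and no reset: what is moved stays moved. The work goes in short steps, Python scripts to look and compute and a tool call to move; the robot and the scene stay as the last step left them, time stands still between calls to the robot, and variables do not carry over. Pictures are saved under pics/ and viewed, about 12 in all and at most 16, crops included, and the job is handed in when it is done.

Besides the shell and the picture viewer there is one more tool, called after ">>>" as name(argument=value, ...) on one line, values as JSON. play_rows: Moves the arm, as the interface text tells. Its arguments: {"type":"object","properties":{"series":{"type":"array"},"squeeze":{"type":"number"}},"required":["series"]}

```bash
mkdir -p pics; ls; cat > h.py <<'E'
import numpy as np,cv2
from rig import *
from scipy.spatial.transform import Rotation as R
def cam(p,st=None):
    h,w=p["pixels"].shape[:2]; f=h/2/np.tan(np.radians(p["vfov"])/2)
    K=np.array([[f,0,p["cx"]],[0,f,p["cy"]],[0,0,1.]]); d=np.array(p["dist"],float)
    if "hand_eye" in p:
        st=st or get_state(); q=st["ee_rot"]; T=np.eye(4); T[:3,:3]=R.from_quat([q[1],q[2],q[3],q[0]]).as_matrix(); T[:3,3]=st["position"]
        C=np.linalg.inv(T@np.array(p["hand_eye"])); Rm=C[:3,:3]; t=C[:3,3]
    else: Rm=cv2.Rodrigues(np.array(p["rvec"],float))[0]; t=np.array(p["tvec"],float).ravel()
    return K,d,Rm,t
def unproj(c,uv,z):
    K,d,Rm,t=c; n=cv2.undistortPoints(np.array(uv,float).reshape(-1,1,2),K,d).reshape(-1,2)
    r=np.c_[n,np.ones(len(n))]@Rm; o=-Rm.T@t
    return o+r*((np.reshape(z,(-1,1))-o[2])/r[:,2:])
def proj(c,X):
    K,d,Rm,t=c; return cv2.projectPoints(np.array(X,float).reshape(-1,1,3),cv2.Rodrigues(Rm)[0],t,K,d)[0].reshape(-1,2)
def save(p,name,s=1.5): 
    im=p["pixels"] if isinstance(p,dict) else p
    cv2.imwrite(f"pics/{name}.png",cv2.resize(im[:,:,::-1],None,fx=s,fy=s,interpolation=cv2.INTER_CUBIC))
E
python3 - <<'E'
from h import *
st=get_state(); print(st["clock"],st["position"],st["ee_rot"],tips_ahead if not callable(tips_ahead) else tips_ahead(),st["width"])
for n in("scene","side"):
    p=get_image(n); save(p,n+"0"); c=cam(p); print(n,-c[2].T@c[3])
    for l in ("mould","ejector","heater","casting1_mid","tray_a","jar"):
        for m in masks_of(p,l): 
            print(l,round(m["p"],2),np.round(m["xy"]),m["region"].sum(),np.round(unproj(c,m["xy"],0.03 if 'tray' not in l else .0)[0],3))
E
```

```text
pics
0.0 [ 0.17628917 -0.54675692  0.24143032] [-6.47812947e-04  8.08315621e-01 -5.88748669e-01 -6.64695226e-04] 0.011 0.08545121375468552
scene [ 1.09660946 -0.74127277  0.772256  ]
mould 0.7 [258. 163.] 3025 [0.522 0.201 0.03 ]
ejector 0.76 [248. 143.] 330 [0.438 0.277 0.03 ]
heater 0.41 [231. 161.] 121 [0.451 0.17  0.03 ]
casting1_mid 0.53 [250. 171.] 55 [0.523 0.159 0.03 ]
casting1_mid 0.18 [160. 263.] 2008 [ 0.554 -0.244  0.03 ]
tray_a 0.75 [219. 213.] 1507 [ 0.537 -0.008  0.   ]
tray_a 0.67 [161. 258.] 2132 [ 0.523 -0.212  0.   ]
jar 0.58 [315. 225.] 1957 [0.776 0.056 0.03 ]
side [0.41962529 0.81425962 0.91454792]
mould 0.91 [278. 306.] 5436 [0.494 0.247 0.03 ]
mould 0.65 [296. 177.] 1165 [ 0.529 -0.184  0.03 ]
ejector 0.81 [299. 307.] 521 [0.448 0.238 0.03 ]
heater 0.69 [303. 271.] 341 [0.454 0.139 0.03 ]
heater 0.47 [183. 202.] 1516 [ 0.807 -0.012  0.03 ]
heater 0.45 [301. 174.] 1179 [ 0.514 -0.202  0.03 ]
casting1_mid 0.76 [272. 272.] 158 [0.524 0.161 0.03 ]
casting1_mid 0.33 [299. 302.] 564 [0.45  0.225 0.03 ]
tray_a 0.75 [280. 225.] 1605 [ 0.539 -0.019  0.   ]
tray_a 0.63 [297. 177.] 1176 [ 0.529 -0.219  0.   ]
jar 0.97 [183. 201.] 1561 [ 0.809 -0.014  0.03 ]
```

View pics/scene0.png

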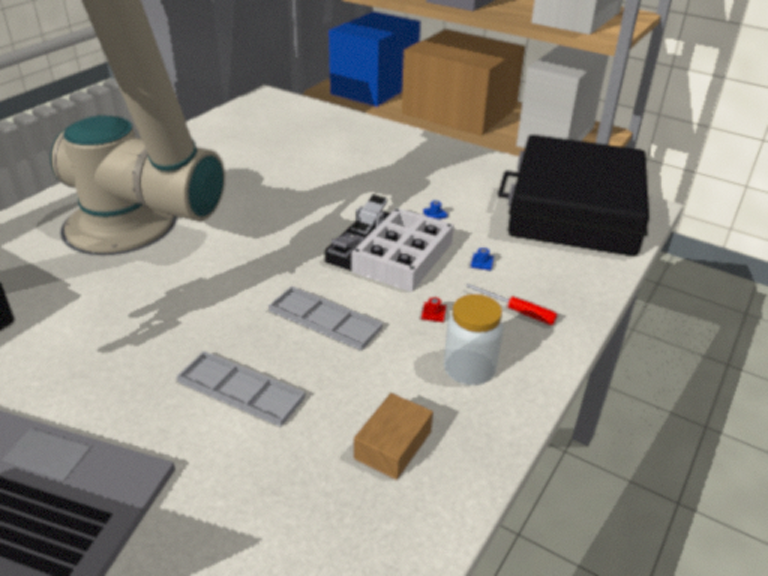

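View pics/side0.png

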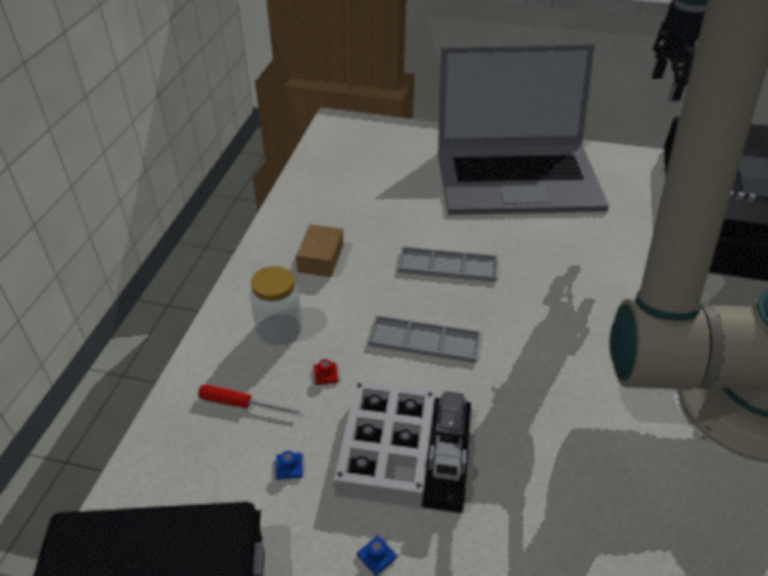

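Five black castings are in the mould (side ×1.5: (375,400), (410,405), (368,430), (405,437), (362,463)). The cavity at (405,468) is empty. Look-alikes on the table: red (325,372), blue (288,465) and blue (377,553). There are two trays, at (425,338) and (447,264). I'm moving the wrist camera over the mould for a close look.

>>> play_rows(series=[{"dx": 13, "dy": 37, "dz": 8, "turn": 0.063, "fingers": -1}, {"dx": 13, "dy": 37, "dz": 8, "turn": 0.063}, {"dx": 13, "dy": 37, "dz": 8, "turn": 0.063}, {"dx": 13, "dy": 37, "dz": 8, "turn": 0.063}, {"dx": 13, "dy": 37, "dz": 8, "turn": 0.063}, {"dx": 13, "dy": 37, "dz": 8, "turn": 0.063}, {"dx": 13, "dy": 37, "dz": 8, "turn": 0.063}, {"dx": 13, "dy": 37, "dz": 8, "turn": 0.063}, {"dx": 13, "dy": 37, "dz": 8, "turn": 0.063}, {"dx": 13, "dy": 37, "dz": 8, "turn": 0.063}, {"dx": 13, "dy": 37, "dz": 8, "turn": 0.063}, {"dx": 13, "dy": 37, "dz": 8, "turn": 0.063}, {"dx": 13, "dy": 37, "dz": 8, "turn": 0.063}, {"dx": 13, "dy": 37, "dz": 8, "turn": 0.063}, {"dx": 13, "dy": 37, "dz": 8, "turn": 0.063}, {"dx": 13, "dy": 37, "dz": 8, "turn": 0.063}, {"dx": 13, "dy": 37, "dz": 8, "turn": 0.063}, {"dx": 13, "dy": 37, "dz": 8, "turn": 0.063}, {"dx": 13, "dy": 37, "dz": 8, "turn": 0.063}, {"dx": 13, "dy": 37, "dz": 8, "turn": 0.063}])

```text
invalid input at $.series[1]: expected keys fingers, dx, dy, dz, turn
```

```bash
python3 - <<'E'
from h import *
st=get_state(); print(st["clock"],np.round(st["position"],3),st["ee_rot"],np.round(st["qpos"],2))
p=get_image("wrist"); print(np.round(p["hand_eye"],3)); save(p,"w0")
c=cam(p,st); print(unproj(c,[[256,192],[10,10],[500,10],[10,370],[500,370]],.045).round(3))
for l in ("mould","ejector","heater","casting1_mid","tray_a"):
    for m in masks_of(p,l): print(l,round(m["p"],2),np.round(m["xy"]),m["region"].sum())
E
```

```text
0.7 [ 0.176 -0.547  0.242] [ 2.83166080e-05  8.08322541e-01 -5.88739898e-01  3.72234670e-05] [-1.38  0.28  1.5   0.    1.36 -0.12]
[[ 1.    -0.     0.001 -0.001]
 [ 0.     0.963  0.27  -0.069]
 [-0.001 -0.27   0.963 -0.131]
 [ 0.     0.     0.     1.   ]]
[[ 0.156 -0.552  0.045]
 [ 0.256 -0.271  0.045]
 [ 0.402 -0.721  0.045]
 [-0.183 -0.312  0.045]
 [ 0.019 -0.943  0.045]]
```

View pics/w0.png

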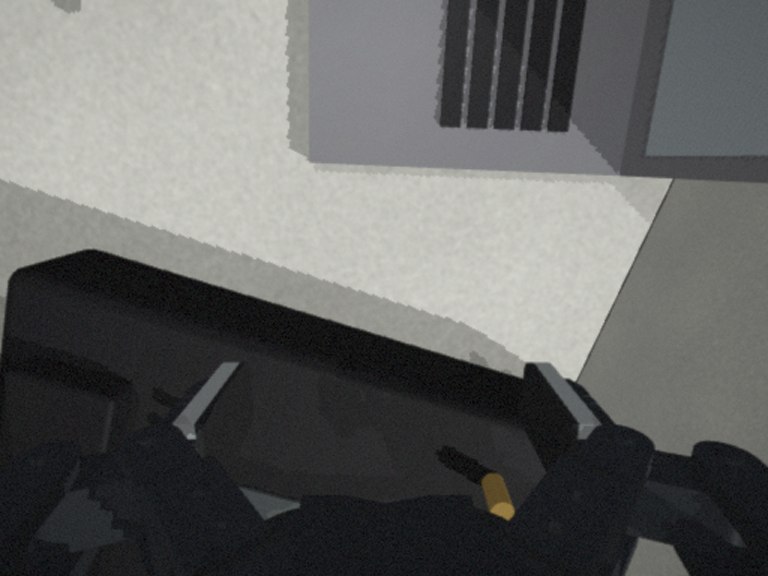

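>>> play_rows(series=[{"dx": 13, "dy": 37, "dz": 8, "turn": 0.063, "fingers": -1}, {"dx": 13, "dy": 37, "dz": 8, "turn": 0.063, "fingers": -1}, {"dx": 13, "dy": 37, "dz": 8, "turn": 0.063, "fingers": -1}, {"dx": 13, "dy": 37, "dz": 8, "turn": 0.063, "fingers": -1}, {"dx": 13, "dy": 37, "dz": 8, "turn": 0.063, "fingers": -1}, {"dx": 13, "dy": 37, "dz": 8, "turn": 0.063, "fingers": -1}, {"dx": 13, "dy": 37, "dz": 8, "turn": 0.063, "fingers": -1}, {"dx": 13, "dy": 37, "dz": 8, "turn": 0.063, "fingers": -1}, {"dx": 13, "dy": 37, "dz": 8, "turn": 0.063, "fingers": -1}, {"dx": 13, "dy": 37, "dz": 8, "turn": 0.063, "fingers": -1}, {"dx": 13, "dy": 37, "dz": 8, "turn": 0.063, "fingers": -1}, {"dx": 13, "dy": 37, "dz": 8, "turn": 0.063, "fingers": -1}, {"dx": 13, "dy": 37, "dz": 8, "turn": 0.063, "fingers": -1}, {"dx": 13, "dy": 37, "dz": 8, "turn": 0.063, "fingers": -1}, {"dx": 13, "dy": 37, "dz": 8, "turn": 0.063, "fingers": -1}, {"dx": 13, "dy": 37, "dz": 8, "turn": 0.063, "fingers": -1}, {"dx": 13, "dy": 37, "dz": 8, "turn": 0.063, "fingers": -1}, {"dx": 13, "dy": 37, "dz": 8, "turn": 0.063, "fingers": -1}, {"dx": 13, "dy": 37, "dz": 8, "turn": 0.063, "fingers": -1}, {"dx": 13, "dy": 37, "dz": 8, "turn": 0.063, "fingers": -1}])

```text
clock: 2.67
position: [0.4327, 0.2172, 0.4087]
ee_rot: [-0.0, 1.0, 0.025, 0.009]
contact_force: [0.5, -0.7, 1.2]
width: 0.0852
```

```bash
python3 - <<'E'
from h import *
st=get_state(); print(st["clock"],np.round(st["position"],3),st["ee_rot"],np.round(st["qpos"],2))
p=get_image("wrist"); save(p,"w1")
c=cam(p,st); np.save("c1.npy",np.array(c,dtype=object),allow_pickle=True)
print(unproj(c,[[256,192],[10,10],[500,10],[10,370],[500,370]],.045).round(3))
for l in ("mould","ejector","heater","casting1_mid","tray_a"):
    for m in masks_of(p,l): print(l,round(m["p"],2),np.round(m["xy"]),m["region"].sum())
E
```

```text
2.6667 [0.433 0.217 0.409] [-4.09111169e-04  9.99660658e-01  2.45713876e-02  8.63992862e-03] [ 0.32  0.08  1.36 -0.    1.69  0.27]
[[ 0.441  0.15   0.045]
 [ 0.075  0.405  0.045]
 [ 0.787  0.444  0.045]
 [-0.034 -0.241  0.045]
 [ 0.966 -0.211  0.045]]
mould 0.9 [292. 142.] 9703
ejector 0.63 [265. 136.] 1290
heater 0.88 [268. 188.] 655
casting1_mid 0.83 [304. 183.] 426
casting1_mid 0.66 [266. 136.] 1151
tray_a 0.78 [297. 268.] 3206
tray_a 0.5 [325. 343.] 50
```

View pics/w1.png

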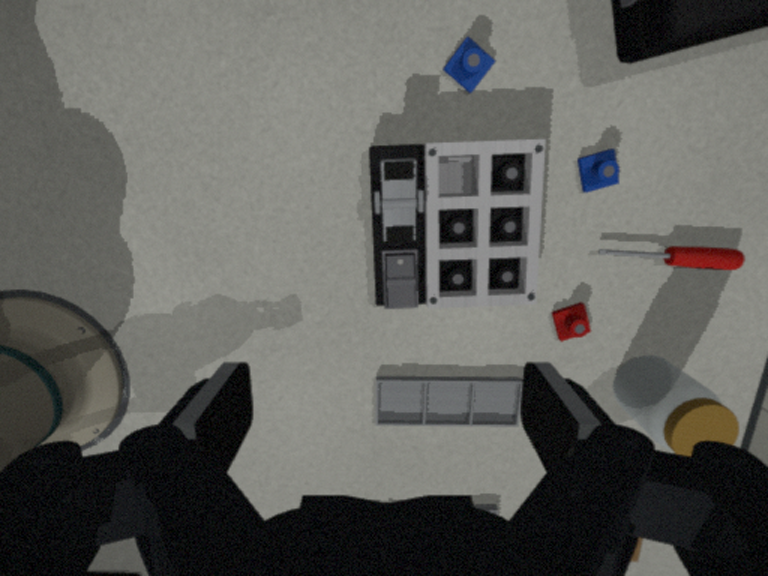

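```bash
cat >> h.py <<'E'
def c1(): return tuple(np.load("c1.npy",allow_pickle=True))
def rigid(L,W):
    L,W=np.array(L,float)[:,:2],np.array(W,float)[:,:2]; l,w=L.mean(0),W.mean(0)
    a=L-l;b=W-w; th=np.arctan2((a[:,0]*b[:,1]-a[:,1]*b[:,0]).sum(),(a*b).sum())
    M=np.array([[np.cos(th),-np.sin(th)],[np.sin(th),np.cos(th)]]); return w-M@l,th,np.linalg.norm(a@M.T-b,axis=1)
E
python3 - <<'E'
from h import *
c=c1()
px=np.array([[427,144],[545,140],[537,301],[427,305],[512,173],[459,228],[510,227],[458,279],[508,277]])/1.5
L=np.array([[-32.5,90.5],[92.5,90.5],[92.5,-90.5],[-32.5,-90.5],[58,56],[2,0],[58,0],[2,-56],[58,-56]])/1e3
W=unproj(c,px,.045); o,th,e=rigid(L,W); print(W.round(3),o.round(4),th,e.round(4))
# rough from both fixed cams: tops of bosses in side
p=get_image("side"); cs=cam(p)
pxs=np.array([[375,400],[410,405],[368,430],[405,437],[362,463]])/1.5
Ls=np.array([[58,-56],[2,-56],[58,0],[2,0],[58,56]])/1e3
print(rigid(Ls,unproj(cs,pxs,.045)))
# trays
for n in("side","scene"):
    q=get_image(n)if n!="side" else p; cc=cam(q)
    for m in masks_of(q,"tray_a"):
        k=np.argwhere(m["region"])[:,::-1]; w=unproj(cc,k,.013)[:,:2]; r=cv2.minAreaRect((w*1e3).astype(np.float32)); print(n,round(m["p"],2),r)
st=get_state(); p=get_image("wrist"); cc=cam(p,st)
for m in masks_of(p,"tray_a"):
        k=np.argwhere(m["region"])[:,::-1]; w=unproj(cc,k,.013)[:,:2]; r=cv2.minAreaRect((w*1e3).astype(np.float32)); print("w",round(m["p"],2),r)
E
```

```text
[[0.478 0.307 0.045]
 [0.601 0.318 0.045]
 [0.617 0.142 0.045]
 [0.491 0.132 0.045]
 [0.571 0.283 0.045]
 [0.52  0.222 0.045]
 [0.576 0.226 0.045]
 [0.524 0.164 0.045]
 [0.58  0.169 0.045]] [0.5174 0.2216] 0.08254267058446091 [0.0017 0.002  0.0033 0.0036 0.0006 0.0003 0.001  0.0016 0.0015]
(array([0.51442008, 0.2221284 ]), np.float64(0.07187698442004431), array([0.00148242, 0.0013476 , 0.00073954, 0.0023146 , 0.00124526]))
side 0.9 ((523.86181640625, -210.0814971923828), (191.954833984375, 83.61236572265625), 4.199225902557373)
side 0.63 ((531.8609619140625, -7.452220916748047), (193.92774963378906, 80.9361343383789), 2.8447425365448)
scene 0.89 ((534.9955444335938, -17.18014907836914), (195.9501495361328, 78.66996765136719), 1.161936640739441)
scene 0.87 ((527.5895385742188, -222.3115997314453), (196.43150329589844, 75.61856079101562), 5.37825870513916)
scene 0.69 ((412.84326171875, 305.39959716796875), (41.18875503540039, 154.95941162109375), 15.23083782196045)
w 0.97 ((531.3927001953125, -7.219875335693359), (189.4567413330078, 72.40985107421875), 1.198053002357483)
w 0.41 ((599.8875122070312, -171.79322814941406), (20.56056022644043, 41.20108413696289), 70.3352279663086)
```

>>> play_rows(series=[{"dx": 14, "dy": -2, "dz": -32, "turn": 0.01, "fingers": -1}, {"dx": 14, "dy": -2, "dz": -32, "turn": 0.01, "fingers": -1}, {"dx": 14, "dy": -2, "dz": -32, "turn": 0.01, "fingers": -1}, {"dx": 14, "dy": -2, "dz": -32, "turn": 0.0, "fingers": -1}, {"dx": 14, "dy": 0, "dz": -32, "turn": 0.0, "fingers": -1}, {"dx": 0, "dy": 0, "dz": 0, "turn": 0.0, "fingers": -1}])

```text
clock: 3.77
position: [0.5053, 0.2025, 0.2477]
ee_rot: [-0.003, 0.999, 0.035, 0.015]
contact_force: [-0.3, -0.7, -0.8]
width: 0.0856
```

```bash
python3 - <<'E'
from h import *
st=get_state(); print(st["clock"],np.round(st["position"],3),st["ee_rot"],np.round(st["qpos"],2))
p=get_image("wrist"); c=cam(p,st); np.save("c1.npy",np.array(c,dtype=object),allow_pickle=True)
im=p["pixels"][0:290,100:480] ; save(im,"w2",2.0)
E
```

```text
3.7667 [0.505 0.202 0.248] [-0.00287186  0.99927326  0.03476381  0.01536838] [ 0.25  0.21  1.58 -0.    1.32  0.18]
```

View pics/w2.png

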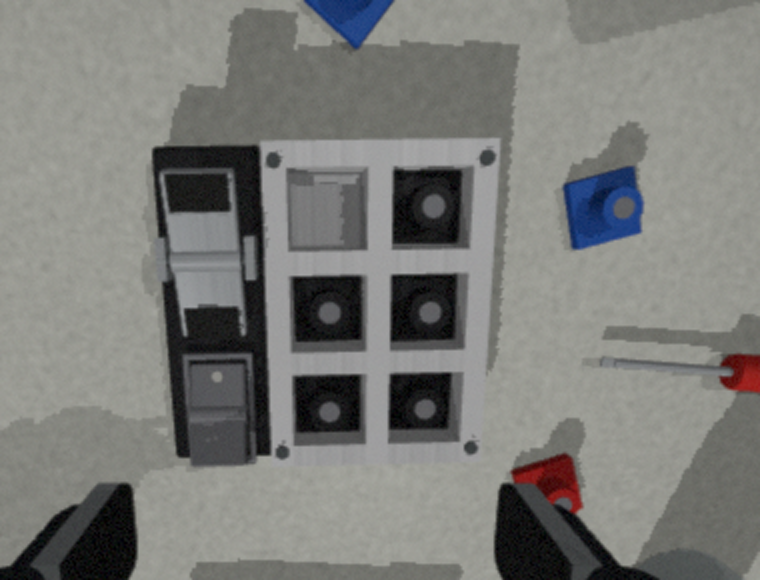

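The close crop shows black castings with grey top discs at w2 pixels (433,206), (329,313), (430,312), (329,412) and (425,409). The cavity at (327,208) is empty. The heater is at (219,408), with its white dot on the +y end, and the ejector pads are at (197,192) and (212,320).

```bash
python3 - <<'E'
from h import *
c=c1()
U=lambda a:np.array(a)/2+[100,0]
L=np.array([[58,56],[2,0],[58,0],[2,-56],[58,-56]])/1e3
W=unproj(c,U([[433,206],[329,313],[430,312],[329,412],[425,409]]),.045)
o,th,e=rigid(L,W); print(o.round(4),th,e.round(4))
S=unproj(c,U([[273,160],[487,157],[471,448],[282,452]]),.045)
C=unproj(c,U([[261,141],[500,138],[482,463],[268,463]]),.045)
M=np.array([[np.cos(th),-np.sin(th)],[np.sin(th),np.cos(th)]])
loc=lambda X:((X[:,:2]-o)@M*1e3).round(1)
print("screws",loc(S),"\ncorners",loc(C))
print("ej pivot",loc(unproj(c,U([[205,260]]),.056)),"pads +y,-y",loc(unproj(c,U([[197,192],[212,320]]),[.068,.043])))
print("heater mid",loc(unproj(c,U([[219,413]]),.046)),"ends",loc(unproj(c,U([[218,355],[220,464]]),[.037,.054])),"dot",loc(unproj(c,U([[217,377]]),.039)))
E
```

```text
[0.5168 0.2214] 0.08238986108294603 [0.0009 0.0006 0.0005 0.0012 0.0006]
screws [[-26.5  80.8]
 [ 85.4  81.1]
 [ 86.2 -81.6]
 [-26.3 -81.3]] 
corners [[-32.4  90. ]
 [ 91.7  90.4]
 [ 93.4 -91.4]
 [-34.7 -88. ]]
ej pivot [[-63.1  31.2]] pads +y,-y [[-63.2  64.4]
 [-63.1  -2.4]]
heater mid [[-61.8 -55.9]] ends [[-61.7 -23.7]
 [-61.8 -84.2]] dot [[-62.7 -36.3]]
```

>>> play_rows(series=[{"dx": -11, "dy": -16, "dz": -30, "turn": 0.012, "fingers": 1}, {"dx": -11, "dy": -16, "dz": -30, "turn": 0, "fingers": 1}, {"dx": -11, "dy": -16, "dz": -30, "turn": 0, "fingers": 1}, {"dx": -11, "dy": -16, "dz": -30, "turn": 0, "fingers": 1}, {"dx": 0, "dy": 0, "dz": 0, "turn": 0, "fingers": 1}, {"dx": 0, "dy": 0, "dz": 0, "turn": 0, "fingers": 1}, {"dx": 0, "dy": 0, "dz": 0, "turn": 0, "fingers": 1}])

```text
clock: 4.4
position: [0.4653, 0.1386, 0.1415]
ee_rot: [-0.007, 0.999, 0.04, 0.028]
contact_force: [0.2, 0.0, -0.1]
width: 0.0006
```

>>> play_rows(series=[{"dx": -4, "dy": 0, "dz": -20, "turn": 0, "fingers": 1}, {"dx": 0, "dy": 0, "dz": -20, "turn": 0, "fingers": 1}, {"dx": 0, "dy": 0, "dz": -20, "turn": 0, "fingers": 1}, {"dx": 0, "dy": 0, "dz": 0, "turn": 0, "fingers": 1}, {"dx": 0, "dy": 0, "dz": 0, "turn": 0, "fingers": 1}])

```text
clock: 4.82
position: [0.4773, 0.1439, 0.0948]
ee_rot: [-0.009, 0.998, 0.041, 0.045]
contact_force: [0.6, -0.7, 1.0]
width: 0.0002
```

>>> play_rows(series=[{"dx": 0, "dy": 0, "dz": 0, "turn": 0, "fingers": 1}, {"dx": 0, "dy": 0, "dz": 0, "turn": 0, "fingers": 1}, {"dx": 0, "dy": 0, "dz": 0, "turn": 0, "fingers": 1}, {"dx": 0, "dy": 0, "dz": 0, "turn": 0, "fingers": 1}, {"dx": 0, "dy": 0, "dz": 0, "turn": 0, "fingers": 1}, {"dx": 0, "dy": 0, "dz": 0, "turn": 0, "fingers": 1}])

```text
clock: 5.32
position: [0.4843, 0.1462, 0.103]
ee_rot: [-0.01, 0.998, 0.042, 0.053]
contact_force: [-0.5, 0.2, -0.1]
width: 0.0002
```

>>> play_rows(series=[{"dx": 0, "dy": 0, "dz": 20, "turn": 0, "fingers": 1}, {"dx": 0, "dy": 0, "dz": 0, "turn": 0, "fingers": 1}])

```text
clock: 5.48
position: [0.4839, 0.146, 0.1232]
ee_rot: [-0.01, 0.998, 0.042, 0.053]
contact_force: [0.5, -0.4, -0.0]
width: 0.0005
```

>>> play_rows(series=[{"dx": -10, "dy": 0, "dz": 0, "turn": 0, "fingers": 1}, {"dx": 0, "dy": 0, "dz": 0, "turn": 0, "fingers": 1}])

```text
clock: 5.65
position: [0.4728, 0.1459, 0.1229]
ee_rot: [-0.01, 0.998, 0.041, 0.052]
contact_force: [-0.5, 1.0, -0.8]
width: 0.0002
```

>>> play_rows(series=[{"dx": 0, "dy": 0, "dz": 20, "turn": 0, "fingers": 1}, {"dx": 0, "dy": 0, "dz": 20, "turn": 0, "fingers": 1}, {"dx": 0, "dy": 0, "dz": 20, "turn": 0, "fingers": 1}, {"dx": 0, "dy": 0, "dz": 0, "turn": 0, "fingers": 1}])

```text
clock: 5.98
position: [0.4674, 0.1452, 0.1805]
ee_rot: [-0.01, 0.998, 0.041, 0.047]
contact_force: [0.6, 0.9, -0.4]
width: 0.0001
```

>>> play_rows(series=[{"dx": 0, "dy": 0, "dz": 0, "turn": 0, "fingers": 1}, {"dx": 0, "dy": 0, "dz": 0, "turn": 0, "fingers": 1}, {"dx": 0, "dy": 0, "dz": 0, "turn": 0, "fingers": 1}, {"dx": 0, "dy": 0, "dz": 0, "turn": 0, "fingers": 1}])

```text
clock: 6.32
position: [0.4645, 0.1448, 0.1772]
ee_rot: [-0.009, 0.998, 0.041, 0.045]
contact_force: [0.4, -0.0, -0.7]
width: 0.0001
```

>>> play_rows(series=[{"dx": 0, "dy": 0, "dz": 40, "turn": 0, "fingers": 1}, {"dx": 0, "dy": 0, "dz": 0, "turn": 0, "fingers": 1}, {"dx": 0, "dy": 0, "dz": 40, "turn": 0, "fingers": 1}, {"dx": 0, "dy": 0, "dz": 0, "turn": 0, "fingers": 1}])

```text
clock: 6.65
position: [0.4567, 0.1435, 0.2471]
ee_rot: [-0.008, 0.999, 0.041, 0.034]
contact_force: [1.6, 0.3, 1.6]
width: -0.0003
```

```bash
python3 - <<'E'
from h import *
st=get_state(); print({k:np.round(v,4) for k,v in st.items()})
E
```

```text
{'clock': np.float64(6.65), 'qpos': array([0.1524, 0.0898, 1.7348, 0.0092, 1.2482, 0.067 ]), 'qd': array([-0.0022,  0.0897,  0.2487, -0.0027, -0.0374,  0.0008]), 'effort': array([ 2.21400e-01, -2.81638e+01, -2.01368e+01,  2.26000e-02,
        9.88800e-01,  5.20000e-03]), 'position': array([0.4567, 0.1435, 0.2471]), 'ee_rot': array([-0.0082,  0.9985,  0.0414,  0.0337]), 'contact_force': array([1.5569, 0.2907, 1.6461]), 'moment': array([ 0.0098, -0.0313, -0.0063]), 'width': np.float64(-0.0003)}
```

>>> play_rows(series=[{"dx": 0, "dy": 0, "dz": 0, "turn": 0, "fingers": 1}, {"dx": 0, "dy": 0, "dz": 0, "turn": 0, "fingers": 1}, {"dx": 0, "dy": 0, "dz": 0, "turn": 0, "fingers": 1}])

```text
clock: 6.9
position: [0.4563, 0.1434, 0.2464]
ee_rot: [-0.008, 0.999, 0.041, 0.033]
contact_force: [-0.2, 0.6, -0.2]
width: -0.0001
```

>>> play_rows(series=[{"dx": 0, "dy": 0, "dz": -10, "turn": 0, "fingers": 1}, {"dx": 0, "dy": 0, "dz": -10, "turn": 0, "fingers": 1}, {"dx": 0, "dy": 0, "dz": -10, "turn": 0, "fingers": 1}, {"dx": 0, "dy": 0, "dz": -10, "turn": 0, "fingers": 1}])

```text
clock: 7.23
position: [0.4582, 0.1437, 0.2053]
ee_rot: [-0.008, 0.998, 0.041, 0.035]
contact_force: [-0.2, -0.2, -0.1]
width: 0.0002
```

>>> play_rows(series=[{"dx": 0, "dy": 0, "dz": 0, "turn": 0, "fingers": 1}, {"dx": 0, "dy": 0, "dz": 0, "turn": 0, "fingers": 1}, {"dx": 0, "dy": 0, "dz": 0, "turn": 0, "fingers": 1}])

```text
clock: 7.48
position: [0.4564, 0.1434, 0.202]
ee_rot: [-0.008, 0.999, 0.041, 0.031]
contact_force: [0.6, -0.7, -0.7]
width: -0.0002
```

>>> play_rows(series=[{"dx": 0, "dy": 0, "dz": -20, "turn": 0, "fingers": 1}, {"dx": 0, "dy": 0, "dz": 0, "turn": 0, "fingers": 1}, {"dx": 0, "dy": 0, "dz": 0, "turn": 0, "fingers": 1}, {"dx": 0, "dy": 0, "dz": -20, "turn": 0, "fingers": 1}, {"dx": 0, "dy": 0, "dz": 0, "turn": 0, "fingers": 1}, {"dx": 0, "dy": 0, "dz": 0, "turn": 0, "fingers": 1}])

```text
clock: 7.98
position: [0.4607, 0.1441, 0.1667]
ee_rot: [-0.008, 0.998, 0.041, 0.036]
contact_force: [0.5, 0.5, 0.9]
width: -0.0002
```

>>> play_rows(series=[{"dx": 0, "dy": 0, "dz": -40, "turn": 0, "fingers": 1}, {"dx": 0, "dy": 0, "dz": 0, "turn": 0, "fingers": 1}, {"dx": 0, "dy": 0, "dz": 0, "turn": 0, "fingers": 1}])

```text
clock: 8.23
position: [0.4645, 0.1448, 0.131]
ee_rot: [-0.009, 0.998, 0.041, 0.041]
contact_force: [0.3, 0.4, 0.5]
width: -0.0001
```

>>> play_rows(series=[{"dx": -2, "dy": -3, "dz": -10, "turn": 0, "fingers": 1}, {"dx": -2, "dy": -3, "dz": -10, "turn": 0, "fingers": 1}, {"dx": 0, "dy": 0, "dz": -10, "turn": 0, "fingers": 1}, {"dx": 0, "dy": 0, "dz": -10, "turn": 0, "fingers": 1}, {"dx": 0, "dy": 0, "dz": -10, "turn": 0, "fingers": 1}, {"dx": 0, "dy": 0, "dz": 0, "turn": 0, "fingers": 1}, {"dx": 0, "dy": 0, "dz": 0, "turn": 0, "fingers": 1}])

```text
clock: 8.82
position: [0.4703, 0.1405, 0.0922]
ee_rot: [-0.01, 0.998, 0.041, 0.052]
contact_force: [0.3, -0.0, 0.3]
width: -0.0
```

```bash
cat > hold.py <<'E'
import sys
from h import *
for _ in range(int(sys.argv[1]) if len(sys.argv)>1 else 2): get_image("side")
s=get_state(); q=s["ee_rot"]; r=R.from_quat([q[1],q[2],q[3],q[0]]).as_matrix()
print(round(s["clock"],2),"pos",(s["position"]*1e3).round(1),"yaw",round(float(np.arctan2(r[1,0],r[0,0])),3),"tilt",r[:2,2].round(3),"F",np.round(s["contact_force"],1),"w",round(float(s["width"]),4),"qd",np.abs(s["qd"]).max().round(3))
E
python3 hold.py
```

```text
8.92 pos [470.3 140.5  92.2] yaw 0.082 tilt [0.103 0.025] F [ 0.7  0.4 -1. ] w -0.0 qd 0.007
```

>>> play_rows(series=[{"dx": -10, "dy": 0, "dz": 0, "turn": 0, "fingers": 1}])

```text
clock: 9.0
position: [0.4628, 0.1407, 0.0934]
ee_rot: [-0.01, 0.998, 0.041, 0.054]
contact_force: [0.1, 0.7, 0.4]
width: 0.0001
```

```bash
python3 hold.py
```

```text
9.1 pos [458.5 140.5  92.6] yaw 0.082 tilt [0.101 0.025] F [-1.   0.7 -0.6] w -0.0001 qd 0.02
```

>>> play_rows(series=[{"dx": 0, "dy": 0, "dz": -20, "turn": 0, "fingers": 1}])

```text
clock: 9.18
position: [0.4613, 0.1411, 0.0757]
ee_rot: [-0.011, 0.998, 0.042, 0.055]
contact_force: [1.6, 0.6, 0.6]
width: -0.0
```

```bash
python3 hold.py
```

```text
9.28 pos [456.2 140.2  71.2] yaw 0.083 tilt [0.097 0.024] F [-1.4  0.  -1. ] w 0.0001 qd 0.031
```

>>> play_rows(series=[{"dx": 3, "dy": -2, "dz": -10, "turn": 0, "fingers": 1}])

```text
clock: 9.37
position: [0.4594, 0.1385, 0.0627]
ee_rot: [-0.01, 0.998, 0.042, 0.05]
contact_force: [-6.7, -5.4, 22.9]
width: 0.0007
```

```bash
python3 hold.py
```

```text
9.47 pos [459.  137.9  61.3] yaw 0.083 tilt [0.096 0.024] F [-0.3 -0.2 -0.1] w -0.0001 qd 0.011
```

>>> play_rows(series=[{"dx": 0, "dy": 0, "dz": -10, "turn": 0, "fingers": 1}])

```text
clock: 9.55
position: [0.4598, 0.1372, 0.0538]
ee_rot: [-0.009, 0.998, 0.043, 0.05]
contact_force: [-8.9, -8.8, 41.3]
width: -0.0002
```

```bash
python3 hold.py
```

```text
9.65 pos [459.7 137.1  52.7] yaw 0.084 tilt [0.098 0.022] F [-1.7 -4.7  8.4] w -0.0 qd 0.005
```

>>> play_rows(series=[{"dx": 0, "dy": 0, "dz": 40, "turn": 0, "fingers": 1}, {"dx": 0, "dy": 0, "dz": 0, "turn": 0, "fingers": 1}, {"dx": 0, "dy": 0, "dz": 40, "turn": 0, "fingers": 1}, {"dx": 0, "dy": 0, "dz": 0, "turn": 0, "fingers": 1}, {"dx": 0, "dy": 0, "dz": 40, "turn": 0, "fingers": 1}, {"dx": 0, "dy": 0, "dz": 0, "turn": 0, "fingers": 1}])

```text
clock: 10.15
position: [0.4586, 0.1369, 0.1706]
ee_rot: [-0.009, 0.998, 0.042, 0.049]
contact_force: [2.2, 0.4, 1.3]
width: -0.0001
```

```bash
python3 hold.py 2
```

```text
10.25 pos [454.2 136.2 165.6] yaw 0.084 tilt [0.087 0.021] F [-0.  -0.1 -0.4] w -0.0002 qd 0.045
```

>>> play_rows(series=[{"dx": 0, "dy": 35, "dz": 0, "turn": 0, "fingers": 1}, {"dx": 0, "dy": 35, "dz": 0, "turn": 0, "fingers": 1}, {"dx": 0, "dy": 35, "dz": 0, "turn": 0, "fingers": 1}, {"dx": 0, "dy": 35, "dz": 0, "turn": 0, "fingers": 1}])

```text
clock: 10.58
position: [0.4526, 0.2732, 0.1651]
ee_rot: [-0.006, 0.998, 0.036, 0.043]
contact_force: [0.8, -1.0, -0.3]
width: -0.0001
```

```bash
python3 hold.py 2; python3 - <<'E'
from h import *
p=get_image("side"); save(p["pixels"][220:350,200:340],"s1",4)
E
```

```text
10.68 pos [452.9 276.6 165. ] yaw 0.077 tilt [0.085 0.018] F [-0.8 -0.3  0.6] w 0.0005 qd 0.059
```

View pics/s1.png

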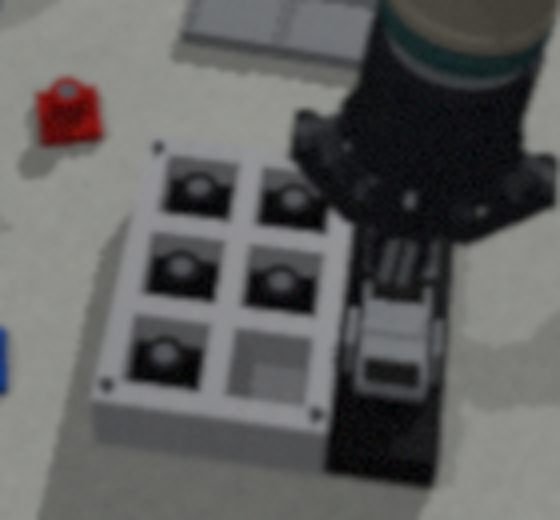

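Heater is hidden by the arm in this view; checking it from the scene camera.

```bash
python3 - <<'E'
from h import *
p=get_image("scene"); save(p["pixels"][120:200,205:305],"c1",6)
E
```

```text
(no output)
```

View pics/c1.png

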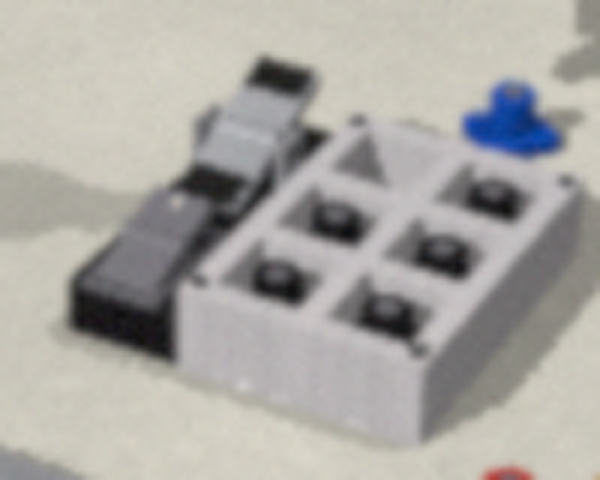

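The heater is off: its -y end is down and the dot end, at crop (175,200), is up. Ejector next.

>>> play_rows(series=[{"dx": -2, "dy": 2, "dz": -20, "turn": 0, "fingers": 1}, {"dx": -2, "dy": 1, "dz": -20, "turn": 0, "fingers": 1}, {"dx": -1, "dy": 0, "dz": -20, "turn": 0, "fingers": 1}, {"dx": 0, "dy": 0, "dz": -10, "turn": 0, "fingers": 1}])

```text
clock: 11.12
position: [0.4478, 0.2718, 0.0944]
ee_rot: [-0.005, 0.998, 0.036, 0.044]
contact_force: [0.0, 0.4, -0.2]
width: -0.0001
```

```bash
python3 hold.py
```

```text
11.22 pos [447.6 271.7  94.5] yaw 0.072 tilt [0.086 0.013] F [-0.2  0.7  0.7] w -0.0002 qd 0.052
```

>>> play_rows(series=[{"dx": 0, "dy": 9, "dz": -8, "turn": 0, "fingers": 1}])

```text
clock: 11.3
position: [0.4488, 0.2795, 0.0876]
ee_rot: [-0.005, 0.998, 0.035, 0.044]
contact_force: [0.9, -0.5, 0.2]
width: 0.0002
```

```bash
python3 hold.py
```

```text
11.4 pos [447.5 280.6  85.9] yaw 0.071 tilt [0.085 0.013] F [-0.5 -0.3 -0.2] w -0.0003 qd 0.015
```

>>> play_rows(series=[{"dx": 0, "dy": 0, "dz": -10, "turn": 0, "fingers": 1}])

```text
clock: 11.48
position: [0.4494, 0.282, 0.0784]
ee_rot: [-0.006, 0.998, 0.035, 0.045]
contact_force: [-5.1, 3.3, 20.3]
width: 0.0
```

```bash
python3 hold.py 1
```

```text
11.53 pos [449.  281.9  76.8] yaw 0.07 tilt [0.088 0.016] F [0.8 2.  5.8] w -0.0002 qd 0.017
```

>>> play_rows(series=[{"dx": 0, "dy": 0, "dz": -10, "turn": 0, "fingers": 1}])

```text
clock: 11.62
position: [0.4498, 0.2834, 0.0698]
ee_rot: [-0.008, 0.998, 0.035, 0.046]
contact_force: [-8.7, 2.9, 18.3]
width: -0.0001
```

```bash
python3 hold.py 1
```

```text
11.67 pos [449.4 283.3  67.8] yaw 0.069 tilt [0.09  0.018] F [-1.2  2.6  2.1] w 0.0 qd 0.027
```

>>> play_rows(series=[{"dx": 0, "dy": 0, "dz": -8, "turn": 0, "fingers": 1}])

```text
clock: 11.75
position: [0.4496, 0.2838, 0.0623]
ee_rot: [-0.008, 0.998, 0.035, 0.046]
contact_force: [-4.6, -4.7, 17.7]
width: 0.0002
```

```bash
python3 hold.py 1; python3 - <<'E'
from h import *
p=get_image("side"); save(p["pixels"][220:350,200:340],"s2",4)
E
```

```text
11.8 pos [449.4 283.5  60.7] yaw 0.069 tilt [0.091 0.019] F [0.7 0.3 0. ] w 0.0001 qd 0.011
```

View pics/s2.png

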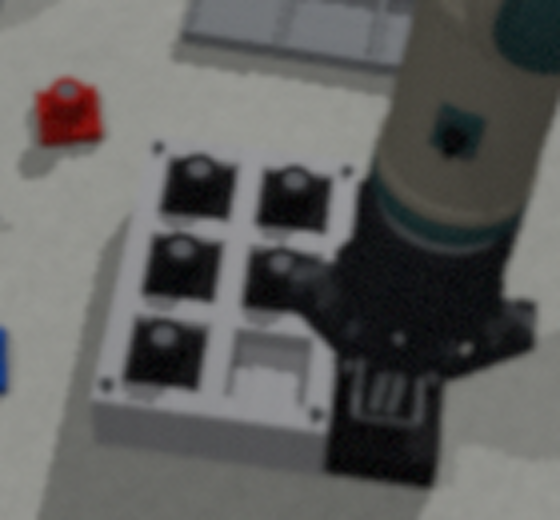

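The castings are raised: five bosses stand proud, and the press force dropped to 0. Going up with a stop-and-go pattern to reduce tool tilt, then fitting the trays.

>>> play_rows(series=[{"dx": 0, "dy": 0, "dz": 41, "turn": 0, "fingers": 1}, {"dx": 0, "dy": 0, "dz": 0, "turn": 0, "fingers": 1}, {"dx": 0, "dy": 0, "dz": 41, "turn": 0, "fingers": 1}, {"dx": 0, "dy": 0, "dz": 0, "turn": 0, "fingers": 1}, {"dx": 0, "dy": 0, "dz": 41, "turn": 0, "fingers": 1}, {"dx": 0, "dy": 0, "dz": 0, "turn": 0, "fingers": 1}, {"dx": 0, "dy": 0, "dz": 41, "turn": 0, "fingers": 1}, {"dx": 0, "dy": 0, "dz": 0, "turn": 0, "fingers": 1}, {"dx": 0, "dy": 0, "dz": 41, "turn": 0, "fingers": 1}, {"dx": 0, "dy": 0, "dz": 0, "turn": 0, "fingers": 1}])

```text
clock: 12.68
position: [0.4493, 0.2831, 0.2512]
ee_rot: [-0.01, 0.998, 0.035, 0.051]
contact_force: [1.1, 1.1, 1.2]
width: 0.0
```

```bash
cat > trays.py <<'E'
from h import *
from scipy.optimize import minimize
def hull(c,x,y,th,shape):
    B=np.array([[sx*.095,sy*.033,z] for sx in(-1,1) for sy in(-1,1) for z in(0,.013)])
    M=np.array([[np.cos(th),-np.sin(th)],[np.sin(th),np.cos(th)]]); B[:,:2]=B[:,:2]@M.T+[x,y]
    h=cv2.convexHull((proj(c,B)*16).astype(np.int32)); im=np.zeros(shape,np.uint8); cv2.fillConvexPoly(im,h,1,cv2.LINE_8,4); return im>0
def fit(views,g):
    def cost(v):
        s=0
        for c,m in views: H=hull(c,v[0]*.01,v[1]*.01,v[2]*.1,m.shape); s+=1-(H&m).sum()/(H|m).sum()
        return s/len(views)
    r=minimize(cost,[g[0]*100,g[1]*100,g[2]*10],method="Nelder-Mead",options=dict(initial_simplex=np.array([[g[0]*100,g[1]*100,g[2]*10]]*4)+np.array([[0,0,0],[2,0,0],[0,2,0],[0,0,1]]),xatol=.01,fatol=1e-4))
    return r.x[0]/100,r.x[1]/100,r.x[2]/10,r.fun
def trays(names=("scene","side"),verbose=1):
    found=[]
    for n in names:
        p=get_image(n); c=cam(p)
        for m in masks_of(p,"tray_a"):
            k=np.argwhere(m["region"])[:,::-1]
            if m["p"]<.4 or len(k)<700: continue
            w=unproj(c,k,.007)[:,:2]; (x,y),_,_=cv2.minAreaRect((w*1e3).astype(np.float32))
            if y<100 and .3<x/1e3<.8: found.append((n,c,m["region"],x/1e3,y/1e3,m["p"]))
    out=[]
    for side,nm in((1,"near"),(-1,"far")):
        v=[f for f in found if (f[4]>-.11)==(side>0)]; 
        best=[max((f for f in v if f[0]==n),key=lambda f:f[5]) for n in names if any(f[0]==n for f in v)]
        for grp in ([best]+[[b] for b in best] if len(best)>1 else [best]):
            if not grp: print(nm,"none"); continue
            r=fit([(b[1],b[2]) for b in grp],(grp[0][3],grp[0][4],.05))
            P=[(np.array(r[:2])+d*np.array([np.cos(r[2]),np.sin(r[2])])) for d in(-.062,0,.062)]
            print(nm,[b[0] for b in grp],np.round(r,4),"pockets",(np.array(P)*1e3).round(1).tolist() if grp is best else "")
if __name__=="__main__": trays()
E
python3 hold.py 1; python3 trays.py
```

```text
12.73 pos [446.9 281.9 247.5] yaw 0.07 tilt [0.094 0.02 ] F [-0.  -0.9 -1.2] w -0.0002 qd 0.076
near ['scene', 'side'] [ 0.5317 -0.0106  0.0326  0.3316] pockets [[469.7, -12.7], [531.7, -10.6], [593.6, -8.6]]
near ['scene'] [ 0.5311 -0.0121  0.0042  0.076 ] pockets 
near ['side'] [ 0.5984 -0.0131  0.0281  0.5666] pockets 
far ['scene'] [ 0.5253 -0.2182  0.1043  0.0395] pockets [[463.6, -224.7], [525.3, -218.2], [587.0, -211.8]]
```

>>> play_rows(series=[{"dx": 0, "dy": 0, "dz": -40, "turn": 0, "fingers": -1}])

```text
clock: 13.02
position: [0.4501, 0.2835, 0.2095]
ee_rot: [-0.01, 0.998, 0.035, 0.051]
contact_force: [2.1, -0.1, 0.2]
width: 0.0107
```

```bash
python3 hold.py 1
```

```text
13.07 pos [442.2 279.6 197. ] yaw 0.071 tilt [0.08  0.013] F [-2.  -1.1 -5.6] w 0.0186 qd 0.249
```

>>> play_rows(series=[{"dx": 0, "dy": 0, "dz": -40, "turn": 0, "fingers": -1}])

```text
clock: 13.15
position: [0.4451, 0.2811, 0.1644]
ee_rot: [-0.007, 0.998, 0.035, 0.044]
contact_force: [2.9, 0.6, 0.0]
width: 0.0308
```

```bash
python3 hold.py 1
```

```text
13.2 pos [438.  277.6 154. ] yaw 0.071 tilt [0.068 0.008] F [-3.6 -2.2 -4.9] w 0.0387 qd 0.238
```

>>> play_rows(series=[{"dx": 0, "dy": 0, "dz": 40, "turn": 0, "fingers": -1}])

```text
clock: 13.28
position: [0.4307, 0.274, 0.1846]
ee_rot: [0.002, 0.999, 0.035, 0.023]
contact_force: [-0.0, -0.4, 0.5]
width: 0.0507
```

>>> play_rows(series=[{"dx": 0, "dy": 0, "dz": 0, "turn": 0, "fingers": -1}])

```text
clock: 13.37
position: [0.4333, 0.2753, 0.1888]
ee_rot: [0.001, 0.999, 0.036, 0.026]
contact_force: [1.7, 0.7, 1.2]
width: 0.0633
```

```bash
python3 hold.py 1
```

```text
13.42 pos [430.8 274.1 185.5] yaw 0.071 tilt [ 0.045 -0.003] F [-1.3 -0.9 -2.2] w 0.0704 qd 0.051
```

>>> play_rows(series=[{"dx": 0, "dy": 0, "dz": 40, "turn": 0, "fingers": -1}])

```text
clock: 13.5
position: [0.4249, 0.2712, 0.2185]
ee_rot: [0.006, 0.999, 0.036, 0.013]
contact_force: [0.1, 0.3, -0.8]
width: 0.0812
```

```bash
python3 hold.py 2
```

```text
13.6 pos [433.4 275.3 230.2] yaw 0.071 tilt [0.053 0.   ] F [0.8 1.3 0.8] w 0.0851 qd 0.061
```

>>> play_rows(series=[{"dx": 8, "dy": 0, "dz": -40, "turn": 0, "fingers": -1}])

```text
clock: 13.68
position: [0.446, 0.278, 0.198]
ee_rot: [-0.003, 0.999, 0.036, 0.034]
contact_force: [0.5, 1.6, -0.2]
width: 0.0851
```

```bash
python3 hold.py 1
```

```text
13.73 pos [442.3 275.2 187.1] yaw 0.071 tilt [ 0.053 -0.   ] F [-0.9 -1.2 -4.8] w 0.0851 qd 0.196
```

>>> play_rows(series=[{"dx": 8, "dy": 0, "dz": -40, "turn": 0, "fingers": -1}])

```text
clock: 13.82
position: [0.4525, 0.2768, 0.1535]
ee_rot: [-0.001, 0.999, 0.036, 0.031]
contact_force: [2.2, -0.1, 0.9]
width: 0.0854
```

```bash
python3 hold.py 1
```

```text
13.87 pos [448.5 273.9 143.3] yaw 0.071 tilt [ 0.047 -0.004] F [-1.4 -1.  -4.8] w 0.0849 qd 0.218
```

>>> play_rows(series=[{"dx": 0, "dy": 0, "dz": 40, "turn": 0, "fingers": -1}, {"dx": 0, "dy": 0, "dz": 0, "turn": 0, "fingers": -1}])

```text
clock: 14.03
position: [0.4448, 0.2719, 0.179]
ee_rot: [0.006, 0.999, 0.035, 0.016]
contact_force: [1.1, 0.5, 1.3]
width: 0.0854
```

```bash
python3 hold.py 2; python3 trays.py
```

```text
14.13 pos [441.5 270.4 174.9] yaw 0.071 tilt [ 0.024 -0.014] F [-0.2 -1.2 -0.3] w 0.0855 qd 0.019
near ['scene', 'side'] [ 0.5315 -0.0113  0.0195  0.2225] pockets [[469.5, -12.5], [531.5, -11.3], [593.5, -10.1]]
near ['scene'] [ 0.5309 -0.0112  0.0119  0.0377] pockets 
near ['side'] [ 0.5972 -0.0113  0.0079  0.3919] pockets 
far ['scene'] [ 0.525  -0.2184  0.0976  0.0422] pockets [[463.3, -224.4], [525.0, -218.4], [586.7, -212.3]]
```

>>> play_rows(series=[{"dx": 20, "dy": -26, "dz": 0, "turn": 0, "fingers": 0.05}, {"dx": 20, "dy": -26, "dz": 0, "turn": 0.01, "fingers": 0.05}, {"dx": 20, "dy": -26, "dz": 0, "turn": 0, "fingers": 0.05}, {"dx": 20, "dy": -26, "dz": 0, "turn": 0, "fingers": 0.05}])

```text
clock: 14.67
position: [0.5187, 0.1687, 0.1747]
ee_rot: [0.005, 0.999, 0.046, 0.011]
contact_force: [0.4, 0.3, 0.2]
width: 0.0411
```

```bash
python3 hold.py 2; python3 -c "
from rig import *
print(tips_ahead)"
```

```text
14.77 pos [521.5 166.2 174.7] yaw 0.087 tilt [ 0.025 -0.012] F [-0.1 -0.5 -0.6] w 0.0408 qd 0.062
0.011
```

>>> play_rows(series=[{"dx": 0, "dy": 0, "dz": -20, "turn": 0, "fingers": 0.05}, {"dx": 0, "dy": 0, "dz": -20, "turn": 0, "fingers": 0.05}, {"dx": 0, "dy": 0, "dz": -20, "turn": 0, "fingers": 0.05}])

```text
clock: 15.02
position: [0.5257, 0.1658, 0.1179]
ee_rot: [0.005, 0.999, 0.041, 0.018]
contact_force: [0.3, -0.0, 0.3]
width: 0.0404
```

```bash
python3 hold.py 2
```

```text
15.12 pos [522.3 165.4 115. ] yaw 0.083 tilt [ 0.027 -0.01 ] F [-0.8 -0.8  0.4] w 0.0409 qd 0.055
```

>>> play_rows(series=[{"dx": 0, "dy": 0, "dz": -20, "turn": 0, "fingers": 0.05}, {"dx": 1, "dy": 0, "dz": -20, "turn": 0, "fingers": 0.05}, {"dx": 0, "dy": 0, "dz": -12, "turn": 0, "fingers": 0.05}])

```text
clock: 15.37
position: [0.5257, 0.1675, 0.0664]
ee_rot: [0.005, 0.999, 0.042, 0.017]
contact_force: [-0.5, -0.3, 0.1]
width: 0.0406
```

```bash
python3 hold.py 2
```

```text
15.47 pos [524.4 167.3  65.7] yaw 0.085 tilt [ 0.031 -0.009] F [-0.1 -0.1  0.5] w 0.0408 qd 0.033
```

>>> play_rows(series=[{"dx": 0, "dy": 0, "dz": 0, "turn": 0, "fingers": 1}, {"dx": 0, "dy": 0, "dz": 0, "turn": 0, "fingers": 1}, {"dx": 0, "dy": 0, "dz": 0, "turn": 0, "fingers": 1}, {"dx": 0, "dy": 0, "dz": 0, "turn": 0, "fingers": 1}], squeeze=40)

```text
clock: 15.8
position: [0.5233, 0.1683, 0.0693]
ee_rot: [0.005, 0.999, 0.043, 0.015]
contact_force: [-0.8, -0.8, -0.9]
width: 0.022
```

```bash
python3 hold.py 2
```

```text
15.9 pos [523.3 168.3  69.2] yaw 0.085 tilt [ 0.031 -0.009] F [-0.8  0.4 -0.3] w 0.0219 qd 0.005
```

>>> play_rows(series=[{"dx": 0, "dy": 0, "dz": 0, "turn": 0, "fingers": 0.05}, {"dx": 0, "dy": 0, "dz": 0, "turn": 0, "fingers": 0.05}, {"dx": 0, "dy": -1, "dz": -10, "turn": 0, "fingers": 0.05}])

```text
clock: 16.15
position: [0.5275, 0.1681, 0.0623]
ee_rot: [0.004, 0.999, 0.043, 0.02]
contact_force: [-0.3, -0.3, -0.5]
width: 0.0406
```

```bash
python3 hold.py 4
```

```text
16.35 pos [525.2 167.5  60.5] yaw 0.085 tilt [ 0.035 -0.008] F [-0.1 -0.3 -1.1] w 0.0407 qd 0.004
```

>>> play_rows(series=[{"dx": 0, "dy": 0, "dz": 0, "turn": 0, "fingers": 1}, {"dx": 0, "dy": 0, "dz": 0, "turn": 0, "fingers": 1}, {"dx": 0, "dy": 0, "dz": 0, "turn": 0, "fingers": 1}, {"dx": 0, "dy": 0, "dz": 0, "turn": 0, "fingers": 1}])

```text
clock: 16.68
position: [0.5232, 0.1673, 0.0614]
ee_rot: [0.005, 0.999, 0.042, 0.015]
contact_force: [-1.0, 0.9, -0.6]
width: 0.0223
```

```bash
python3 hold.py 1
```

```text
16.73 pos [523.2 167.3  61.3] yaw 0.085 tilt [ 0.031 -0.008] F [-0.8 -0.3  0.3] w 0.0224 qd 0.003
```

>>> play_rows(series=[{"dx": 0, "dy": 0, "dz": 20, "turn": 0, "fingers": 1}, {"dx": 0, "dy": 0, "dz": 35, "turn": 0, "fingers": 1}, {"dx": 0, "dy": 0, "dz": 40, "turn": 0, "fingers": 1}, {"dx": 0, "dy": 0, "dz": 20, "turn": 0, "fingers": 1}])

```text
clock: 17.07
position: [0.5198, 0.1665, 0.1743]
ee_rot: [0.006, 0.999, 0.042, 0.01]
contact_force: [0.3, 1.1, -0.3]
width: 0.0221
```

```bash
python3 hold.py 1; sed -i 's/        for grp in/        best=[b for b in best if fit([(b[1],b[2])],(b[3],b[4],.05))[3]<.12]\n        for grp in/' trays.py; python3 trays.py
```

```text
17.12 pos [521.6 166.8 177.2] yaw 0.085 tilt [ 0.026 -0.01 ] F [1.5 0.2 1.7] w 0.0224 qd 0.126
near ['scene'] [ 0.5312 -0.0114  0.0464  0.0473] pockets [[469.2, -14.3], [531.2, -11.4], [593.1, -8.5]]
far ['scene'] [ 0.5248 -0.2186  0.1064  0.0549] pockets [[463.2, -225.2], [524.8, -218.6], [586.5, -212.0]]
```

>>> play_rows(series=[{"dx": 14, "dy": -30, "dz": 0, "turn": 0, "fingers": 1}, {"dx": 14, "dy": -35, "dz": 0, "turn": 0, "fingers": 1}, {"dx": 14, "dy": -35, "dz": 0, "turn": 0, "fingers": 1}, {"dx": 14, "dy": -35, "dz": 0, "turn": 0, "fingers": 1}, {"dx": 14, "dy": -35, "dz": 0, "turn": 0, "fingers": 1}])

```text
clock: 17.73
position: [0.5805, -0.002, 0.1599]
ee_rot: [0.003, 0.999, 0.049, -0.003]
contact_force: [0.2, 0.6, -0.6]
width: 0.0221
```

```bash
python3 hold.py 2; python3 trays.py
```

```text
17.83 pos [582.6  -6.2 159.5] yaw 0.092 tilt [-0.004 -0.01 ] F [-0.1 -0.3 -0.7] w 0.0221 qd 0.079
near ['scene', 'side'] [ 0.5321 -0.0124  0.0135  0.0702] pockets [[470.1, -13.3], [532.1, -12.4], [594.1, -11.6]]
near ['scene'] [ 0.5309 -0.0118  0.0091  0.0513] pockets 
near ['side'] [ 0.534  -0.0139  0.023   0.0849] pockets 
far none
```

>>> play_rows(series=[{"dx": 6, "dy": -2, "dz": -25, "turn": -0.02, "fingers": 1}, {"dx": 5, "dy": -2, "dz": -25, "turn": -0.02, "fingers": 1}, {"dx": 0, "dy": 0, "dz": -25, "turn": 0, "fingers": 1}, {"dx": 0, "dy": 0, "dz": -20, "turn": 0, "fingers": 1}])

```text
clock: 18.37
position: [0.593, 0.0018, 0.0677]
ee_rot: [0.003, 0.999, 0.031, 0.003]
contact_force: [-0.6, 0.4, 0.3]
width: 0.0222
```

```bash
python3 hold.py 3; python3 - <<'E'
from h import *
p=get_image("scene"); save(p["pixels"][150:250,150:290],"c2",5)
E
```

```text
18.52 pos [592.3   1.6  67.8] yaw 0.063 tilt [ 0.003 -0.006] F [ 0.1 -1.2 -0.7] w 0.0228 qd 0.054
```

View pics/c2.png

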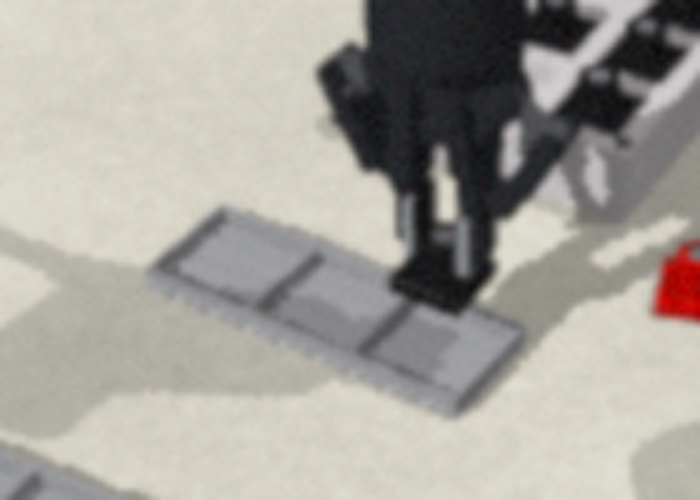

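The casting is held level just behind pocket 3 of the near tray. Correcting y and lowering.

>>> play_rows(series=[{"dx": 1, "dy": -12, "dz": -8, "turn": 0, "fingers": 1}])

```text
clock: 18.65
position: [0.5966, -0.0092, 0.0639]
ee_rot: [0.003, 0.999, 0.033, 0.006]
contact_force: [0.5, 0.2, 0.9]
width: 0.0221
```

```bash
python3 hold.py 3
```

```text
18.8 pos [595.2 -11.6  62. ] yaw 0.062 tilt [ 0.008 -0.007] F [0.1 1.1 0.2] w 0.0225 qd 0.009
```

>>> play_rows(series=[{"dx": 0, "dy": 0, "dz": -14, "turn": 0, "fingers": 1}])

```text
clock: 18.88
position: [0.5977, -0.0122, 0.051]
ee_rot: [0.004, 1.0, 0.031, 0.007]
contact_force: [-0.1, 0.2, -1.1]
width: 0.0219
```

```bash
python3 hold.py 3
```

```text
19.03 pos [594.8 -11.8  48.1] yaw 0.061 tilt [ 0.007 -0.007] F [-0.1  0.5 -0.3] w 0.0222 qd 0.014
```

>>> play_rows(series=[{"dx": -1, "dy": 1, "dz": -15, "turn": 0, "fingers": 1}])

```text
clock: 19.12
position: [0.5966, -0.0113, 0.0361]
ee_rot: [0.004, 1.0, 0.03, 0.007]
contact_force: [0.0, -0.1, -0.3]
width: 0.0224
```

```bash
python3 hold.py 4
```

```text
19.32 pos [593.7 -10.8  33.5] yaw 0.061 tilt [ 0.007 -0.007] F [-0.3 -0.1 -1.5] w 0.0224 qd 0.013
```

>>> play_rows(series=[{"dx": 0, "dy": 0, "dz": 0, "turn": 0, "fingers": 0.05}, {"dx": 0, "dy": 0, "dz": 0, "turn": 0, "fingers": 0.05}, {"dx": 0, "dy": 0, "dz": 0, "turn": 0, "fingers": 0.05}])

```text
clock: 19.57
position: [0.5954, -0.011, 0.036]
ee_rot: [0.004, 1.0, 0.031, 0.005]
contact_force: [-0.3, 0.7, 0.8]
width: 0.0403
```

```bash
python3 hold.py 1
```

```text
19.62 pos [595.5 -11.   36.1] yaw 0.061 tilt [ 0.011 -0.007] F [-0.  -0.9  0.1] w 0.0403 qd 0.005
```

>>> play_rows(series=[{"dx": 0, "dy": 0, "dz": 20, "turn": 0, "fingers": 0.05}, {"dx": 0, "dy": 0, "dz": 40, "turn": 0, "fingers": 0.05}, {"dx": 0, "dy": 0, "dz": 40, "turn": 0, "fingers": 0.05}, {"dx": 0, "dy": 0, "dz": 40, "turn": 0, "fingers": 0.05}])

```text
clock: 19.95
position: [0.5877, -0.0101, 0.1716]
ee_rot: [0.002, 1.0, 0.031, -0.006]
contact_force: [1.1, 0.2, -1.2]
width: 0.0405
```

```bash
python3 hold.py 2
```

```text
20.05 pos [593.3 -10.7 178.3] yaw 0.061 tilt [ 0.006 -0.007] F [ 1.  -0.5  0.4] w 0.0406 qd 0.101
```

>>> play_rows(series=[{"dx": -3, "dy": 36, "dz": 0, "turn": 0.02, "fingers": 0.05}, {"dx": -3, "dy": 36, "dz": 0, "turn": 0, "fingers": 0.05}, {"dx": -3, "dy": 36, "dz": 0, "turn": 0, "fingers": 0.05}, {"dx": -3, "dy": 36, "dz": 0, "turn": 0, "fingers": 0.05}, {"dx": -2, "dy": 36, "dz": 0, "turn": 0, "fingers": 0.05}])

```text
clock: 20.47
position: [0.5817, 0.1665, 0.1822]
ee_rot: [0.006, 0.999, 0.034, 0.009]
contact_force: [0.9, 0.1, -0.7]
width: 0.0404
```

```bash
python3 hold.py 2; python3 - <<'E'
from h import *
p=get_image("scene")
for m in masks_of(p,"casting1_mid"): 
    print(round(m["p"],2),np.round(m["xy"]),m["region"].sum(),unproj(cam(p),m["xy"],.02)[0].round(3))
E
```

```text
20.57 pos [581.3 170.4 182. ] yaw 0.075 tilt [ 0.017 -0.008] F [-0.2 -0.9 -0.5] w 0.0408 qd 0.086
0.76 [237. 220.] 241 [ 0.605 -0.024  0.02 ]
0.59 [166. 259.] 2060 [ 0.549 -0.222  0.02 ]
0.37 [214. 208.] 1221 [ 0.531 -0.02   0.02 ]
```

>>> play_rows(series=[{"dx": 0, "dy": 0, "dz": -25, "turn": 0, "fingers": 0.05}, {"dx": 0, "dy": 0, "dz": -25, "turn": 0, "fingers": 0.05}])

```text
clock: 20.83
position: [0.5859, 0.1648, 0.1361]
ee_rot: [0.007, 0.999, 0.036, 0.015]
contact_force: [0.5, -0.1, -1.1]
width: 0.0405
```

```bash
python3 hold.py 4
```

```text
21.03 pos [585.3 164.6 135.8] yaw 0.071 tilt [ 0.026 -0.012] F [ 0.2 -0.6 -0.1] w 0.0406 qd 0.034
```

```bash
python3 trays.py; python3 - <<'E'
from h import *
p=get_image("scene"); im=p["pixels"].copy(); c=cam(p)
for z,col in((.034,(255,0,0)),(.004,(0,255,0))):
    q=proj(c,[.5945,-.011,z])[0]; print(z,q)
    cv2.circle(im,tuple(int(v) for v in q),1,col,-1)
save(im[150:250,180:300],"c3",5)
E
```

```text
near none
far ['scene', 'side'] [ 0.5245 -0.2188  0.0945  0.0717] pockets [[462.8, -224.7], [524.5, -218.8], [586.3, -213.0]]
far ['scene'] [ 0.5236 -0.2181  0.0841  0.0425] pockets 
far ['side'] [ 0.5247 -0.2186  0.0995  0.0889] pockets 
0.034 [236.66867365 211.31091238]
0.004 [236.68536545 220.55298458]
```

View pics/c3.png

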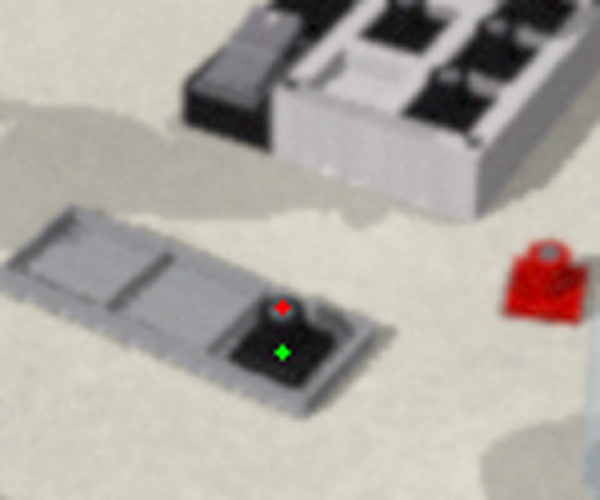

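Casting 1 sits upright in the near tray's end pocket, crop (282,340). Continuing.

>>> play_rows(series=[{"dx": -6, "dy": 6, "dz": -20, "turn": 0, "fingers": 0.05}])

```text
clock: 21.37
position: [0.5846, 0.1714, 0.1217]
ee_rot: [0.006, 0.999, 0.036, 0.02]
contact_force: [0.1, 0.2, 0.1]
width: 0.0405
```

```bash
python3 hold.py 3
```

```text
21.52 pos [579.  171.6 116.9] yaw 0.073 tilt [ 0.027 -0.012] F [0.2 0.2 0.7] w 0.0404 qd 0.034
```

>>> play_rows(series=[{"dx": 0, "dy": 0, "dz": -25, "turn": 0, "fingers": 0.05}])

```text
clock: 21.6
position: [0.5834, 0.1724, 0.0968]
ee_rot: [0.006, 0.999, 0.037, 0.019]
contact_force: [1.1, 0.1, 0.3]
width: 0.0404
```

```bash
python3 hold.py 4
```

```text
21.8 pos [579.1 171.5  92.3] yaw 0.073 tilt [ 0.027 -0.012] F [ 0.1 -0.3 -0.7] w 0.0407 qd 0.024
```

>>> play_rows(series=[{"dx": 0, "dy": -1, "dz": -31, "turn": 0, "fingers": 0.05}])

```text
clock: 21.88
position: [0.5849, 0.1716, 0.0676]
ee_rot: [0.005, 0.999, 0.037, 0.02]
contact_force: [1.7, 0.8, 0.2]
width: 0.0406
```

```bash
python3 hold.py 4
```

```text
22.08 pos [579.2 170.4  61.9] yaw 0.073 tilt [ 0.026 -0.012] F [-0.5 -0.3  1.5] w 0.0404 qd 0.022
```

>>> play_rows(series=[{"dx": 0, "dy": 0, "dz": 0, "turn": 0, "fingers": 1}, {"dx": 0, "dy": 0, "dz": 0, "turn": 0, "fingers": 1}, {"dx": 0, "dy": 0, "dz": 0, "turn": 0, "fingers": 1}, {"dx": 0, "dy": 0, "dz": 0, "turn": 0, "fingers": 1}])

```text
clock: 22.42
position: [0.5794, 0.1705, 0.0663]
ee_rot: [0.006, 0.999, 0.036, 0.014]
contact_force: [-1.2, -0.6, -0.9]
width: 0.0219
```

```bash
python3 hold.py 1
```

```text
22.47 pos [579.3 170.5  66.4] yaw 0.073 tilt [ 0.028 -0.012] F [-2.1 -0.5  0.6] w 0.022 qd 0.007
```

>>> play_rows(series=[{"dx": 0, "dy": 0, "dz": 20, "turn": 0, "fingers": 1}, {"dx": 0, "dy": 0, "dz": 35, "turn": 0, "fingers": 1}, {"dx": 0, "dy": 0, "dz": 40, "turn": 0, "fingers": 1}, {"dx": 0, "dy": 0, "dz": 20, "turn": 0, "fingers": 1}])

```text
clock: 22.8
position: [0.5767, 0.17, 0.1806]
ee_rot: [0.007, 0.999, 0.036, 0.01]
contact_force: [0.9, 0.3, 0.1]
width: 0.0217
```

```bash
python3 hold.py 3
```

```text
22.95 pos [576.2 169.9 178.6] yaw 0.073 tilt [ 0.019 -0.013] F [-0.1  0.2 -1.6] w 0.0222 qd 0.066
```

>>> play_rows(series=[{"dx": 1, "dy": -30, "dz": 0, "turn": 0, "fingers": 1}, {"dx": 1, "dy": -37, "dz": 0, "turn": 0, "fingers": 1}, {"dx": 1, "dy": -37, "dz": 0, "turn": 0, "fingers": 1}, {"dx": 1, "dy": -37, "dz": 0, "turn": 0, "fingers": 1}, {"dx": 1, "dy": -37, "dz": 0, "turn": 0, "fingers": 1}, {"dx": 1, "dy": -37, "dz": 0, "turn": 0, "fingers": 1}, {"dx": 1, "dy": -37, "dz": 0, "turn": 0, "fingers": 1}, {"dx": 1, "dy": -37, "dz": 0, "turn": 0, "fingers": 1}, {"dx": 1, "dy": -37, "dz": 0, "turn": 0, "fingers": 1}, {"dx": 1, "dy": -37, "dz": 0, "turn": 0, "fingers": 1}])

```text
clock: 23.78
position: [0.5781, -0.1977, 0.1631]
ee_rot: [0.002, 0.999, 0.043, 0.001]
contact_force: [0.7, -1.1, -0.8]
width: 0.0222
```

```bash
python3 hold.py 4; sed -i 's/\[3\]<.12\]/[3]<.25]/' trays.py; python3 trays.py
```

```text
23.98 pos [ 578.2 -197.   163.1] yaw 0.084 tilt [ 0.001 -0.003] F [ 0.1 -0.2  0.1] w 0.0223 qd 0.041
near ['side'] [ 0.5333 -0.0113  0.0358  0.22  ] pockets [[471.3, -13.5], [533.3, -11.3], [595.2, -9.1]]
far ['scene', 'side'] [ 0.5248 -0.2187  0.0959  0.0752] pockets [[463.1, -224.6], [524.8, -218.7], [586.6, -212.7]]
far ['scene'] [ 0.5218 -0.2188  0.0884  0.0713] pockets 
far ['side'] [ 0.5276 -0.2173  0.1033  0.0791] pockets
```

>>> play_rows(series=[{"dx": 8, "dy": -16, "dz": -35, "turn": 0, "fingers": 1}])

```text
clock: 24.27
position: [0.5904, -0.2089, 0.136]
ee_rot: [0.004, 0.999, 0.046, 0.007]
contact_force: [2.3, -0.6, 1.0]
width: 0.022
```

```bash
python3 hold.py 3
```

```text
24.42 pos [ 585.6 -209.   127.3] yaw 0.089 tilt [-0.002 -0.001] F [ 0.4  0.1 -0.3] w 0.0217 qd 0.036
```

>>> play_rows(series=[{"dx": 0, "dy": 0, "dz": -35, "turn": 0, "fingers": 1}])

```text
clock: 24.5
position: [0.5908, -0.2103, 0.0989]
ee_rot: [0.004, 0.999, 0.045, 0.006]
contact_force: [0.5, -1.8, 0.1]
width: 0.0224
```

```bash
python3 hold.py 3
```

```text
24.65 pos [ 583.7 -207.    91.2] yaw 0.09 tilt [-0.007  0.001] F [-0.5  0.7  0. ] w 0.0218 qd 0.056
```

>>> play_rows(series=[{"dx": 0, "dy": 0, "dz": -25, "turn": 0, "fingers": 1}])

```text
clock: 24.73
position: [0.5879, -0.2083, 0.0719]
ee_rot: [0.002, 0.999, 0.046, 0.002]
contact_force: [0.8, -1.0, 0.1]
width: 0.0217
```

```bash
python3 hold.py 3
```

```text
24.88 pos [ 583.1 -206.2   66.7] yaw 0.091 tilt [-0.009  0.002] F [-0.4 -0.4  0.3] w 0.0217 qd 0.034
```

Now dx +3, dy −7, then down to about 37.

>>> play_rows(series=[{"dx": 3, "dy": -7, "dz": -9, "turn": 0, "fingers": 1}])

```text
clock: 24.97
position: [0.5874, -0.2128, 0.0607]
ee_rot: [-0.001, 0.999, 0.046, -0.002]
contact_force: [0.2, -0.7, -0.9]
width: 0.0221
```

```bash
python3 hold.py 3
```

```text
25.12 pos [ 586.8 -214.    58.5] yaw 0.091 tilt [-0.007  0.001] F [-0.1  0.2 -0.4] w 0.0218 qd 0.005
```

>>> play_rows(series=[{"dx": 0, "dy": 0, "dz": -20, "turn": 0, "fingers": 1}])

```text
clock: 25.2
position: [0.59, -0.2157, 0.0426]
ee_rot: [0.001, 0.999, 0.045, 0.0]
contact_force: [1.5, -0.1, -0.8]
width: 0.022
```

```bash
python3 hold.py 4
```

```text
25.4 pos [ 586.6 -214.    38.8] yaw 0.09 tilt [-0.008  0.002] F [-0.3  0.7  0.4] w 0.022 qd 0.014
```

>>> play_rows(series=[{"dx": 0, "dy": 0, "dz": 0, "turn": 0, "fingers": 0.05}, {"dx": 0, "dy": 0, "dz": 0, "turn": 0, "fingers": 0.05}, {"dx": 0, "dy": 0, "dz": 0, "turn": 0, "fingers": 0.05}])

```text
clock: 25.65
position: [0.5879, -0.2146, 0.0414]
ee_rot: [-0.0, 0.999, 0.045, -0.002]
contact_force: [-0.8, 0.2, 0.9]
width: 0.0408
```

```bash
python3 hold.py 1
```

```text
25.7 pos [ 588.1 -214.7   41.6] yaw 0.09 tilt [-0.004  0.   ] F [ 0.3 -0.1  0.2] w 0.0406 qd 0.005
```

>>> play_rows(series=[{"dx": 0, "dy": 0, "dz": 20, "turn": 0, "fingers": 0.05}, {"dx": 0, "dy": 0, "dz": 40, "turn": 0, "fingers": 0.05}, {"dx": 0, "dy": 0, "dz": 40, "turn": 0, "fingers": 0.05}, {"dx": 0, "dy": 0, "dz": 40, "turn": 0, "fingers": 0.05}])

```text
clock: 26.03
position: [0.581, -0.2112, 0.1769]
ee_rot: [-0.005, 0.999, 0.045, -0.012]
contact_force: [1.7, -0.8, 0.3]
width: 0.0408
```

```bash
python3 hold.py 2
```

```text
26.13 pos [ 586.  -213.6  184. ] yaw 0.09 tilt [-0.008  0.002] F [ 0.8 -0.4  0.3] w 0.041 qd 0.1
```

>>> play_rows(series=[{"dx": -5, "dy": 20, "dz": 0, "turn": 0, "fingers": 0.05}, {"dx": -6, "dy": 37, "dz": 0, "turn": 0, "fingers": 0.05}, {"dx": -6, "dy": 37, "dz": 0, "turn": 0, "fingers": 0.05}, {"dx": -6, "dy": 37, "dz": 0, "turn": 0, "fingers": 0.05}, {"dx": -6, "dy": 37, "dz": 0, "turn": 0, "fingers": 0.05}, {"dx": -6, "dy": 37, "dz": 0, "turn": 0, "fingers": 0.05}, {"dx": -6, "dy": 37, "dz": 0, "turn": 0, "fingers": 0.05}, {"dx": -6, "dy": 37, "dz": 0, "turn": 0, "fingers": 0.05}, {"dx": -6, "dy": 37, "dz": 0, "turn": 0, "fingers": 0.05}, {"dx": -6, "dy": 37, "dz": 0, "turn": 0, "fingers": 0.05}, {"dx": -6, "dy": 37, "dz": 0, "turn": 0, "fingers": 0.05}, {"dx": -4, "dy": 25, "dz": 0, "turn": 0, "fingers": 0.05}, {"dx": -2, "dy": 12, "dz": 0, "turn": 0, "fingers": 0.05}, {"dx": 0, "dy": 4, "dz": 0, "turn": 0, "fingers": 0.05}])

```text
clock: 27.3
position: [0.5088, 0.2321, 0.1864]
ee_rot: [0.001, 0.999, 0.042, 0.002]
contact_force: [-0.3, -0.0, -0.3]
width: 0.0404
```

```bash
cat > hold.py <<'E'
import sys,pickle
from h import *
def show():
    s=get_state(); q=s["ee_rot"]; r=R.from_quat([q[1],q[2],q[3],q[0]]).as_matrix()
    print(round(s["clock"],2),"pos",(s["position"]*1e3).round(1),"yaw",round(float(np.arctan2(r[1,0],r[0,0])),3),"tilt",r[:2,2].round(3),"F",np.round(s["contact_force"],1),"w",round(float(s["width"]),4),"qd",np.abs(s["qd"]).max().round(3))
n=int(sys.argv[1]) if len(sys.argv)>1 else 2
if n<0: pickle.dump(get_image("scene"),open("p.pkl","wb")); n=-n-1
p=pickle.load(open("p.pkl","rb"))
for _ in range(n): masks_of(p,"jar")
show()
E
python3 hold.py -3
```

```text
27.45 pos [509.8 229.3 186.4] yaw 0.081 tilt [ 0.005 -0.004] F [ 0.7 -0.2 -1.1] w 0.0403 qd 0.027
```

>>> play_rows(series=[{"dx": 9, "dy": -8, "dz": -35, "turn": 0, "fingers": 0.05}])

```text
clock: 27.53
position: [0.5226, 0.2226, 0.1571]
ee_rot: [0.001, 0.999, 0.041, 0.009]
contact_force: [2.1, 0.3, -0.6]
width: 0.0409
```

```bash
python3 hold.py 3
```

```text
27.68 pos [517.6 219.1 149.4] yaw 0.079 tilt [-0.    -0.007] F [-0.8 -0.2  1. ] w 0.0406 qd 0.045
```

>>> play_rows(series=[{"dx": 0, "dy": 0, "dz": -35, "turn": 0, "fingers": 0.05}])

```text
clock: 27.77
position: [0.5232, 0.2197, 0.1204]
ee_rot: [0.001, 0.999, 0.038, 0.007]
contact_force: [2.7, 0.9, -0.0]
width: 0.0403
```

```bash
python3 hold.py 3
```

```text
27.92 pos [516.2 217.9 113.6] yaw 0.077 tilt [-0.005 -0.008] F [0.3 0.4 0.4] w 0.0405 qd 0.055
```

>>> play_rows(series=[{"dx": 4, "dy": 4, "dz": -25, "turn": 0, "fingers": 0.05}])

```text
clock: 28.0
position: [0.5238, 0.2223, 0.0938]
ee_rot: [0.003, 0.999, 0.038, 0.002]
contact_force: [1.9, 0.5, -0.4]
width: 0.0404
```

```bash
python3 hold.py 4
```

```text
28.2 pos [520.6 221.8  89.9] yaw 0.077 tilt [-0.004 -0.008] F [-0.2 -0.1 -0.3] w 0.0403 qd 0.014
```

>>> play_rows(series=[{"dx": 0, "dy": 0, "dz": -27, "turn": 0, "fingers": 0.05}])

```text
clock: 28.28
position: [0.5254, 0.2232, 0.0687]
ee_rot: [0.002, 0.999, 0.039, 0.004]
contact_force: [1.3, 0.2, -0.3]
width: 0.0403
```

```bash
python3 hold.py 5
```

```text
28.53 pos [521.2 222.   64.4] yaw 0.077 tilt [-0.003 -0.007] F [-0.3  1.5 -0.1] w 0.0408 qd 0.008
```

>>> play_rows(series=[{"dx": 0, "dy": 0, "dz": 0, "turn": 0, "fingers": 1}, {"dx": 0, "dy": 0, "dz": 0, "turn": 0, "fingers": 1}, {"dx": 0, "dy": 0, "dz": 0, "turn": 0, "fingers": 1}, {"dx": 0, "dy": 0, "dz": 0, "turn": 0, "fingers": 1}])

```text
clock: 28.87
position: [0.5191, 0.2223, 0.0685]
ee_rot: [0.003, 0.999, 0.039, -0.003]
contact_force: [-1.7, 0.5, -1.3]
width: 0.022
```

```bash
python3 hold.py 1
```

```text
28.92 pos [519.1 222.2  68.5] yaw 0.077 tilt [-0.005 -0.007] F [-0.8 -0.1  0.3] w 0.0218 qd 0.007
```

>>> play_rows(series=[{"dx": 0, "dy": 0, "dz": 20, "turn": 0, "fingers": 1}, {"dx": 0, "dy": 0, "dz": 35, "turn": 0, "fingers": 1}, {"dx": 0, "dy": 0, "dz": 40, "turn": 0, "fingers": 1}, {"dx": 0, "dy": 0, "dz": 20, "turn": 0, "fingers": 1}])

```text
clock: 29.25
position: [0.5163, 0.221, 0.1832]
ee_rot: [0.005, 0.999, 0.039, -0.007]
contact_force: [0.4, 0.1, 0.2]
width: 0.0218
```

```bash
python3 hold.py 3
```

```text
29.4 pos [515.9 220.9 181.1] yaw 0.077 tilt [-0.015 -0.01 ] F [ 0.   0.3 -1. ] w 0.0221 qd 0.065
```

>>> play_rows(series=[{"dx": 2, "dy": -25, "dz": 0, "turn": 0, "fingers": 1}, {"dx": 2, "dy": -37, "dz": 0, "turn": 0, "fingers": 1}, {"dx": 2, "dy": -37, "dz": 0, "turn": 0, "fingers": 1}, {"dx": 2, "dy": -37, "dz": 0, "turn": 0, "fingers": 1}, {"dx": 2, "dy": -37, "dz": 0, "turn": 0, "fingers": 1}, {"dx": 2, "dy": -37, "dz": 0, "turn": 0, "fingers": 1}, {"dx": 2, "dy": -15, "dz": 0, "turn": 0, "fingers": 1}])

```text
clock: 29.98
position: [0.5248, -0.0082, 0.1716]
ee_rot: [0.004, 0.999, 0.044, -0.013]
contact_force: [0.4, 0.5, 0.4]
width: 0.0216
```

```bash
python3 hold.py -3; python3 trays.py
```

```text
30.13 pos [524.9  -5.1 171.7] yaw 0.087 tilt [-0.026 -0.005] F [-0.   0.3 -0.8] w 0.0216 qd 0.043
near ['scene', 'side'] [ 0.5314 -0.012   0.0128  0.2284] pockets [[469.4, -12.8], [531.4, -12.0], [593.3, -11.2]]
near ['scene'] [ 0.5285 -0.0128  0.0074  0.2254] pockets 
near ['side'] [ 0.5325 -0.0124  0.0474  0.2266] pockets 
far ['scene'] [ 0.4901 -0.2219  0.1012  0.2422] pockets [[428.4, -228.2], [490.1, -221.9], [551.8, -215.6]]
```

```bash
python3 - <<'E'
s=open("trays.py").read()
s=s.replace('            w=unproj(c,k,.007)','            H=np.zeros(m["region"].shape,np.uint8); cv2.fillConvexPoly(H,cv2.convexHull(k.astype(np.int32)),1); reg=H>0\n            w=unproj(c,k,.007)').replace('found.append((n,c,m["region"]','found.append((n,c,reg')
open("trays.py","w").write(s)
E
```

>>> play_rows(series=[{"dx": 7, "dy": -7, "dz": -38, "turn": -0.03, "fingers": 1}])

```text
clock: 30.42
position: [0.5367, -0.0083, 0.1406]
ee_rot: [0.003, 0.999, 0.032, -0.005]
contact_force: [2.6, -1.0, 0.0]
width: 0.0218
```

```bash
python3 hold.py 3
```

```text
30.57 pos [530.5  -8.5 132.9] yaw 0.063 tilt [-0.03  -0.004] F [-0.3  0.4 -0.3] w 0.0219 qd 0.043
```

>>> play_rows(series=[{"dx": 0, "dy": 0, "dz": -35, "turn": 0, "fingers": 1}])

```text
clock: 30.65
position: [0.5359, -0.0083, 0.1034]
ee_rot: [0.003, 0.999, 0.033, -0.008]
contact_force: [1.5, 0.3, -0.7]
width: 0.0218
```

```bash
python3 hold.py 3
```

```text
30.8 pos [528.7  -7.5  97.2] yaw 0.065 tilt [-0.035 -0.003] F [ 0.  -0.2  0.2] w 0.022 qd 0.05
```

>>> play_rows(series=[{"dx": 0, "dy": 0, "dz": -25, "turn": 0, "fingers": 1}])

```text
clock: 30.88
position: [0.5332, -0.0075, 0.0772]
ee_rot: [0.002, 0.999, 0.033, -0.012]
contact_force: [1.1, -0.3, -1.2]
width: 0.0223
```

```bash
python3 hold.py 4
```

```text
31.08 pos [529.2  -7.2  73.7] yaw 0.065 tilt [-0.034 -0.003] F [ 0.4 -0.5 -0.5] w 0.0217 qd 0.016
```

>>> play_rows(series=[{"dx": 2, "dy": -5, "dz": -14, "turn": 0, "fingers": 1}])

```text
clock: 31.17
position: [0.5336, -0.0119, 0.0633]
ee_rot: [0.001, 0.999, 0.033, -0.014]
contact_force: [1.4, 0.1, 0.4]
width: 0.0217
```

```bash
python3 hold.py 4
```

```text
31.37 pos [531.7 -12.3  61. ] yaw 0.065 tilt [-0.033 -0.003] F [-0.2 -0.5 -0.5] w 0.0217 qd 0.006
```

>>> play_rows(series=[{"dx": 0, "dy": 0, "dz": -18, "turn": 0, "fingers": 1}])

```text
clock: 31.45
position: [0.5349, -0.0126, 0.0466]
ee_rot: [0.002, 0.999, 0.033, -0.012]
contact_force: [0.6, -0.1, -0.4]
width: 0.0219
```

```bash
python3 hold.py 4
```

```text
31.65 pos [531.7 -12.2  43.7] yaw 0.065 tilt [-0.033 -0.003] F [ 0.1 -0.5 -1.1] w 0.0214 qd 0.009
```

>>> play_rows(series=[{"dx": 0, "dy": 0, "dz": 0, "turn": 0, "fingers": 0.05}, {"dx": 0, "dy": 0, "dz": 0, "turn": 0, "fingers": 0.05}, {"dx": 0, "dy": 0, "dz": 0, "turn": 0, "fingers": 0.05}])

```text
clock: 31.9
position: [0.533, -0.0122, 0.0461]
ee_rot: [0.001, 0.999, 0.033, -0.015]
contact_force: [0.3, -0.3, -0.4]
width: 0.041
```

```bash
python3 hold.py 1
```

```text
31.95 pos [533.2 -12.2  46.2] yaw 0.065 tilt [-0.029 -0.004] F [-0.4  0.9  0.8] w 0.0405 qd 0.005
```

>>> play_rows(series=[{"dx": 0, "dy": 0, "dz": 20, "turn": 0, "fingers": 0.05}, {"dx": 0, "dy": 0, "dz": 40, "turn": 0, "fingers": 0.05}, {"dx": 0, "dy": 0, "dz": 40, "turn": 0, "fingers": 0.05}, {"dx": 0, "dy": 0, "dz": 40, "turn": 0, "fingers": 0.05}])

```text
clock: 32.28
position: [0.5254, -0.0111, 0.1828]
ee_rot: [-0.001, 0.999, 0.033, -0.025]
contact_force: [0.4, 0.5, -0.5]
width: 0.0403
```

```bash
python3 hold.py 3
```

```text
32.43 pos [528.9 -11.6 185.6] yaw 0.065 tilt [-0.039 -0.002] F [ 0.7  0.3 -1.1] w 0.0408 qd 0.085
```

>>> play_rows(series=[{"dx": 6, "dy": 25, "dz": 0, "turn": 0.02, "fingers": 0.05}, {"dx": 7, "dy": 37, "dz": 0, "turn": 0, "fingers": 0.05}, {"dx": 7, "dy": 37, "dz": 0, "turn": 0, "fingers": 0.05}, {"dx": 7, "dy": 37, "dz": 0, "turn": 0, "fingers": 0.05}, {"dx": 7, "dy": 37, "dz": 0, "turn": 0, "fingers": 0.05}, {"dx": 7, "dy": 37, "dz": 0, "turn": 0, "fingers": 0.05}, {"dx": 5, "dy": 22, "dz": 0, "turn": 0, "fingers": 0.05}])

```text
clock: 33.02
position: [0.5705, 0.2232, 0.1788]
ee_rot: [0.003, 0.999, 0.037, -0.025]
contact_force: [-0.0, -0.4, 0.3]
width: 0.0405
```

```bash
python3 hold.py -3; python3 trays.py; python3 - <<'E'
from h import *
p=get_image("scene"); save(p["pixels"][150:300,110:290],"c4",4)
E
```

```text
33.17 pos [570.2 221.1 178.5] yaw 0.076 tilt [-0.051 -0.01 ] F [ 0.  -1.6  0.9] w 0.0408 qd 0.042
near none
far ['scene', 'side'] [ 0.4909 -0.2211  0.0991  0.0382] pockets [[429.2, -227.2], [490.9, -221.1], [552.6, -214.9]]
far ['scene'] [ 0.4912 -0.2208  0.0886  0.0308] pockets 
far ['side'] [ 0.4914 -0.2208  0.1103  0.0403] pockets
```

View pics/c4.png

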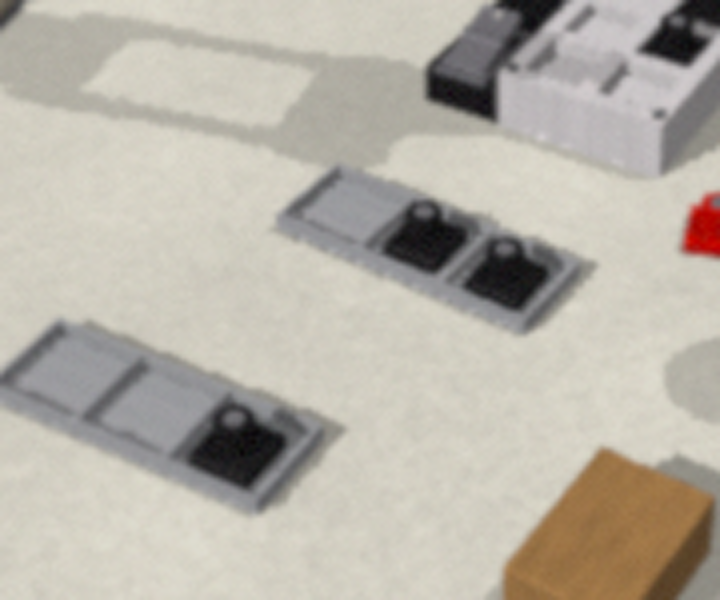

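Two castings are upright in the near tray and one in the far tray. The far tray has been knocked about 34 mm towards -x, and the fit caught it. Next pick.

>>> play_rows(series=[{"dx": 0, "dy": 3, "dz": -40, "turn": 0, "fingers": 0.05}, {"dx": 0, "dy": 0, "dz": 0, "turn": 0, "fingers": 0.05}, {"dx": 0, "dy": 0, "dz": 0, "turn": 0, "fingers": 0.05}, {"dx": 0, "dy": 2, "dz": -30, "turn": 0, "fingers": 0.05}, {"dx": 0, "dy": 0, "dz": 0, "turn": 0, "fingers": 0.05}, {"dx": 0, "dy": 0, "dz": 0, "turn": 0, "fingers": 0.05}])

```text
clock: 33.92
position: [0.5747, 0.218, 0.1165]
ee_rot: [0.003, 0.999, 0.032, -0.019]
contact_force: [1.3, 0.3, 0.6]
width: 0.0404
```

```bash
python3 hold.py 2
```

```text
34.02 pos [574.3 218.1 116.4] yaw 0.064 tilt [-0.039 -0.008] F [0.8 0.2 0.5] w 0.0406 qd 0.008
```

>>> play_rows(series=[{"dx": 0, "dy": 8, "dz": -25, "turn": 0.015, "fingers": 0.05}])

```text
clock: 34.1
position: [0.5787, 0.2261, 0.0973]
ee_rot: [0.002, 0.999, 0.039, -0.014]
contact_force: [0.9, 0.4, 0.3]
width: 0.0409
```

```bash
python3 hold.py 4
```

```text
34.3 pos [574.4 226.1  92.3] yaw 0.079 tilt [-0.039 -0.009] F [0.5 0.  0.4] w 0.041 qd 0.016
```

>>> play_rows(series=[{"dx": 0, "dy": 0, "dz": -29, "turn": 0, "fingers": 0.05}])

```text
clock: 34.38
position: [0.5793, 0.2273, 0.0694]
ee_rot: [0.002, 0.999, 0.04, -0.013]
contact_force: [0.9, 0.4, 1.2]
width: 0.0407
```

```bash
python3 hold.py 5
```

```text
34.63 pos [575.  226.1  64.5] yaw 0.079 tilt [-0.038 -0.008] F [-0.1 -0.4  1.2] w 0.0407 qd 0.01
```

>>> play_rows(series=[{"dx": 0, "dy": 0, "dz": -5, "turn": 0, "fingers": 0.05}])

```text
clock: 34.72
position: [0.5764, 0.2264, 0.0616]
ee_rot: [0.003, 0.999, 0.039, -0.017]
contact_force: [0.7, 0.4, 0.8]
width: 0.0406
```

```bash
python3 hold.py 5
```

```text
34.97 pos [575.2 226.1  60. ] yaw 0.079 tilt [-0.037 -0.008] F [ 1.1 -0.   0.1] w 0.0408 qd 0.003
```

>>> play_rows(series=[{"dx": 0, "dy": 0, "dz": 0, "turn": 0, "fingers": 1}, {"dx": 0, "dy": 0, "dz": 0, "turn": 0, "fingers": 1}, {"dx": 0, "dy": 0, "dz": 0, "turn": 0, "fingers": 1}, {"dx": 0, "dy": 0, "dz": 0, "turn": 0, "fingers": 1}])

```text
clock: 35.3
position: [0.5749, 0.2261, 0.0609]
ee_rot: [0.003, 0.999, 0.04, -0.019]
contact_force: [-0.0, -0.5, -0.1]
width: 0.0222
```

```bash
python3 hold.py 1
```

```text
35.35 pos [574.9 226.1  60.8] yaw 0.079 tilt [-0.037 -0.008] F [ 0.6 -0.1  1. ] w 0.0224 qd 0.002
```

>>> play_rows(series=[{"dx": 0, "dy": 0, "dz": 20, "turn": 0, "fingers": 1}, {"dx": 0, "dy": 0, "dz": 35, "turn": 0, "fingers": 1}, {"dx": 0, "dy": 0, "dz": 40, "turn": 0, "fingers": 1}, {"dx": 0, "dy": 0, "dz": 20, "turn": 0, "fingers": 1}])

```text
clock: 35.68
position: [0.5697, 0.2246, 0.172]
ee_rot: [0.005, 0.999, 0.039, -0.027]
contact_force: [1.5, 0.2, 0.7]
width: 0.0223
```

```bash
python3 hold.py 3
```

```text
35.83 pos [569.4 224.5 170. ] yaw 0.079 tilt [-0.054 -0.013] F [ 0.2  0.4 -1.1] w 0.0224 qd 0.06
```

>>> play_rows(series=[{"dx": -5, "dy": -25, "dz": 0, "turn": 0, "fingers": 1}, {"dx": -7, "dy": -38, "dz": 0, "turn": 0, "fingers": 1}, {"dx": -7, "dy": -38, "dz": 0, "turn": 0, "fingers": 1}, {"dx": -7, "dy": -38, "dz": 0, "turn": 0, "fingers": 1}, {"dx": -7, "dy": -38, "dz": 0, "turn": 0, "fingers": 1}, {"dx": -7, "dy": -38, "dz": 0, "turn": 0, "fingers": 1}, {"dx": -7, "dy": -38, "dz": 0, "turn": 0, "fingers": 1}, {"dx": -7, "dy": -38, "dz": 0, "turn": 0, "fingers": 1}, {"dx": -7, "dy": -38, "dz": 0, "turn": 0, "fingers": 1}, {"dx": -7, "dy": -38, "dz": 0, "turn": 0, "fingers": 1}, {"dx": -7, "dy": -38, "dz": 0, "turn": 0, "fingers": 1}, {"dx": -5, "dy": -30, "dz": 0, "turn": 0, "fingers": 1}, {"dx": 0, "dy": -8, "dz": 0, "turn": 0, "fingers": 1}])

```text
clock: 36.92
position: [0.4703, -0.2302, 0.1466]
ee_rot: [-0.0, 0.998, 0.045, -0.044]
contact_force: [0.1, -0.2, 0.4]
width: 0.0221
```

```bash
python3 hold.py -3; python3 trays.py
```

```text
37.07 pos [ 471.3 -225.9  146.9] yaw 0.091 tilt [-0.087  0.   ] F [-0.3  0.5  0.3] w 0.0223 qd 0.04
near ['scene', 'side'] [ 0.5334 -0.0126  0.0385  0.0372] pockets [[471.4, -15.0], [533.4, -12.6], [595.3, -10.2]]
near ['scene'] [ 0.5306 -0.0119  0.045   0.0462] pockets 
near ['side'] [ 0.5323 -0.0126  0.0253  0.0168] pockets 
far ['scene'] [ 0.4921 -0.2209  0.0845  0.0628] pockets [[430.3, -226.1], [492.1, -220.9], [553.9, -215.7]]
```

>>> play_rows(series=[{"dx": 8, "dy": 2, "dz": -35, "turn": 0, "fingers": 1}, {"dx": 0, "dy": 0, "dz": 0, "turn": 0, "fingers": 1}, {"dx": 0, "dy": 0, "dz": 0, "turn": 0, "fingers": 1}, {"dx": 3, "dy": 2, "dz": -30, "turn": 0, "fingers": 1}, {"dx": 0, "dy": 0, "dz": 0, "turn": 0, "fingers": 1}, {"dx": 0, "dy": 0, "dz": 0, "turn": 0, "fingers": 1}])

```text
clock: 37.77
position: [0.4872, -0.2157, 0.0875]
ee_rot: [0.001, 0.998, 0.053, -0.039]
contact_force: [0.6, -0.4, 0.0]
width: 0.0221
```

```bash
python3 hold.py 2
```

```text
37.87 pos [ 486.9 -215.8   87.6] yaw 0.105 tilt [-0.079 -0.006] F [-0.4 -0.5 -0.6] w 0.0224 qd 0.01
```

>>> play_rows(series=[{"dx": 5, "dy": -5, "dz": -22, "turn": 0, "fingers": 1}])

```text
clock: 37.95
position: [0.494, -0.2217, 0.07]
ee_rot: [0.003, 0.998, 0.053, -0.036]
contact_force: [1.0, -0.4, -0.2]
width: 0.0218
```

```bash
python3 hold.py 4
```

```text
38.15 pos [ 491.8 -220.9   66.4] yaw 0.104 tilt [-0.079 -0.006] F [0.1 0.6 0.6] w 0.0223 qd 0.01
```

>>> play_rows(series=[{"dx": 0, "dy": 0, "dz": -18, "turn": 0, "fingers": 1}])

```text
clock: 38.23
position: [0.4942, -0.2223, 0.052]
ee_rot: [0.003, 0.998, 0.052, -0.036]
contact_force: [0.8, -0.7, -1.1]
width: 0.022
```

```bash
python3 hold.py 4
```

```text
38.43 pos [ 491.6 -220.8   49.2] yaw 0.104 tilt [-0.079 -0.006] F [-0.1 -0.3  0.5] w 0.022 qd 0.013
```

Down to about 34 and release. The lift uses zero rows to work on the tilt.

>>> play_rows(series=[{"dx": 0, "dy": 0, "dz": -15, "turn": 0, "fingers": 1}])

```text
clock: 38.52
position: [0.4938, -0.2221, 0.0372]
ee_rot: [0.003, 0.998, 0.052, -0.037]
contact_force: [0.6, 0.2, 0.0]
width: 0.0221
```

```bash
python3 hold.py 4
```

```text
38.72 pos [ 491.6 -220.9   34.9] yaw 0.104 tilt [-0.079 -0.006] F [ 0.6  0.4 -0.8] w 0.0219 qd 0.009
```

>>> play_rows(series=[{"dx": 0, "dy": 0, "dz": 0, "turn": 0, "fingers": 0.05}, {"dx": 0, "dy": 0, "dz": 0, "turn": 0, "fingers": 0.05}, {"dx": 0, "dy": 0, "dz": 0, "turn": 0, "fingers": 0.05}])

```text
clock: 38.97
position: [0.4928, -0.2215, 0.0373]
ee_rot: [0.002, 0.998, 0.052, -0.038]
contact_force: [-0.3, -0.6, 0.8]
width: 0.0405
```

```bash
python3 hold.py 2
```

```text
39.07 pos [ 492.8 -221.5   37.1] yaw 0.104 tilt [-0.076 -0.008] F [ 0.2  1.  -0.4] w 0.0405 qd 0.006
```

>>> play_rows(series=[{"dx": 0, "dy": 0, "dz": 20, "turn": 0, "fingers": 0.05}, {"dx": 0, "dy": 0, "dz": 20, "turn": 0, "fingers": 0.05}, {"dx": 0, "dy": 0, "dz": 40, "turn": 0, "fingers": 0.05}, {"dx": 0, "dy": 0, "dz": 40, "turn": 0, "fingers": 0.05}, {"dx": 0, "dy": 0, "dz": 40, "turn": 0, "fingers": 0.05}])

```text
clock: 39.48
position: [0.4855, -0.2173, 0.1939]
ee_rot: [-0.005, 0.997, 0.052, -0.048]
contact_force: [0.7, -0.8, -0.7]
width: 0.0406
```

```bash
python3 hold.py 2
```

```text
39.58 pos [ 490.  -219.9  199.8] yaw 0.105 tilt [-0.082 -0.004] F [ 0.3 -0.6  0.1] w 0.0404 qd 0.104
```

>>> play_rows(series=[{"dx": 0, "dy": 0, "dz": -35, "turn": 0, "fingers": 0.05}, {"dx": 0, "dy": 0, "dz": 0, "turn": 0, "fingers": 0.05}, {"dx": 0, "dy": 0, "dz": 0, "turn": 0, "fingers": 0.05}])

```text
clock: 39.83
position: [0.4919, -0.221, 0.168]
ee_rot: [0.003, 0.998, 0.052, -0.037]
contact_force: [0.2, -0.2, 0.7]
width: 0.0404
```

>>> play_rows(series=[{"dx": 0, "dy": 0, "dz": 40, "turn": 0, "fingers": 0.05}])

```text
clock: 39.92
position: [0.4865, -0.2179, 0.201]
ee_rot: [-0.003, 0.998, 0.052, -0.045]
contact_force: [0.4, 0.2, -1.9]
width: 0.0406
```

```bash
python3 hold.py 2
```

```text
40.02 pos [ 494.2 -222.4  212.6] yaw 0.104 tilt [-0.067 -0.013] F [ 0.8 -1.1  1.3] w 0.0412 qd 0.064
```

>>> play_rows(series=[{"dx": 0, "dy": 0, "dz": 40, "turn": 0, "fingers": 0.05}])

```text
clock: 40.1
position: [0.4902, -0.22, 0.2444]
ee_rot: [0.001, 0.998, 0.052, -0.04]
contact_force: [-0.6, 0.3, -1.3]
width: 0.0404
```

```bash
python3 hold.py 1
```

```text
40.15 pos [ 495.6 -223.3  256.2] yaw 0.104 tilt [-0.061 -0.017] F [ 2.5 -0.5  6.5] w 0.0406 qd 0.186
```

>>> play_rows(series=[{"dx": 0, "dy": 0, "dz": -40, "turn": 0, "fingers": 0.05}, {"dx": 0, "dy": 0, "dz": 0, "turn": 0, "fingers": 0.05}])

```text
clock: 40.32
position: [0.4977, -0.2245, 0.2208]
ee_rot: [0.01, 0.998, 0.052, -0.027]
contact_force: [-3.0, 0.5, -2.1]
width: 0.0408
```

```bash
python3 hold.py 2
```

```text
40.42 pos [ 502.4 -227.2  227.1] yaw 0.104 tilt [-0.04 -0.03] F [ 1.  -1.1 -0.2] w 0.0407 qd 0.036
```

>>> play_rows(series=[{"dx": 0, "dy": 0, "dz": 40, "turn": 0, "fingers": 0.05}])

```text
clock: 40.5
position: [0.4986, -0.2251, 0.2613]
ee_rot: [0.009, 0.998, 0.052, -0.027]
contact_force: [0.4, 0.1, -0.3]
width: 0.0407
```

```bash
python3 hold.py 1
```

```text
40.55 pos [ 504.3 -228.5  274.3] yaw 0.103 tilt [-0.034 -0.034] F [ 2.7 -1.3  7.3] w 0.0405 qd 0.192
```

>>> play_rows(series=[{"dx": 0, "dy": 0, "dz": -40, "turn": 0, "fingers": 0.05}, {"dx": 0, "dy": 0, "dz": 0, "turn": 0, "fingers": 0.05}])

```text
clock: 40.72
position: [0.5077, -0.2305, 0.2413]
ee_rot: [0.02, 0.998, 0.052, -0.012]
contact_force: [-3.2, 1.1, -2.0]
width: 0.0406
```

```bash
python3 hold.py 2
```

```text
40.82 pos [ 512.9 -233.6  248.5] yaw 0.103 tilt [-0.008 -0.049] F [0.5 0.3 1.4] w 0.0405 qd 0.032
```

>>> play_rows(series=[{"dx": 3, "dy": 25, "dz": -4, "turn": 0, "fingers": 0.05}, {"dx": 4, "dy": 38, "dz": -4, "turn": 0, "fingers": 0.05}, {"dx": 4, "dy": 38, "dz": -4, "turn": 0, "fingers": 0.05}, {"dx": 4, "dy": 38, "dz": -4, "turn": 0, "fingers": 0.05}, {"dx": 4, "dy": 38, "dz": -4, "turn": 0, "fingers": 0.05}, {"dx": 4, "dy": 38, "dz": -4, "turn": 0, "fingers": 0.05}, {"dx": 4, "dy": 38, "dz": -4, "turn": 0, "fingers": 0.05}, {"dx": 4, "dy": 38, "dz": -4, "turn": 0, "fingers": 0.05}, {"dx": 4, "dy": 38, "dz": -4, "turn": 0, "fingers": 0.05}, {"dx": 4, "dy": 38, "dz": -4, "turn": 0, "fingers": 0.05}, {"dx": 4, "dy": 38, "dz": -4, "turn": 0, "fingers": 0.05}, {"dx": 4, "dy": 38, "dz": -4, "turn": 0, "fingers": 0.05}, {"dx": 4, "dy": 38, "dz": -4, "turn": 0, "fingers": 0.05}, {"dx": 4, "dy": 30, "dz": -4, "turn": 0, "fingers": 0.05}, {"dx": 2, "dy": 12, "dz": 0, "turn": 0, "fingers": 0.05}])

```text
clock: 42.07
position: [0.6037, 0.3088, 0.2433]
ee_rot: [0.029, 0.998, 0.045, 0.04]
contact_force: [0.7, -0.5, -0.1]
width: 0.0404
```

```bash
python3 hold.py -3; python3 trays.py
```

```text
42.22 pos [603.7 305.3 243.6] yaw 0.092 tilt [ 0.084 -0.057] F [-0.6 -0.9 -0.3] w 0.0404 qd 0.048
near ['scene'] [ 5.307e-01 -1.180e-02  4.000e-04  3.600e-02] pockets [[468.7, -11.8], [530.7, -11.8], [592.7, -11.8]]
far ['scene', 'side'] [ 0.4905 -0.2213  0.1126  0.0306] pockets [[428.9, -228.2], [490.5, -221.3], [552.1, -214.3]]
far ['scene'] [ 0.4916 -0.2212  0.1016  0.0251] pockets 
far ['side'] [ 0.4905 -0.2207  0.1209  0.0312] pockets
```

>>> play_rows(series=[{"dx": -10, "dy": -8, "dz": -38, "turn": 0, "fingers": 0.05}])

```text
clock: 42.5
position: [0.5991, 0.2959, 0.2121]
ee_rot: [0.028, 0.998, 0.042, 0.048]
contact_force: [1.7, 0.8, 1.0]
width: 0.0406
```

```bash
python3 hold.py 1
```

```text
42.55 pos [585.9 289.2 196.8] yaw 0.087 tilt [ 0.067 -0.065] F [-10.5  -5.1 -10.1] w 0.0404 qd 0.281
```

>>> play_rows(series=[{"dx": -5, "dy": -5, "dz": -40, "turn": 0, "fingers": 0.05}])

```text
clock: 42.63
position: [0.5839, 0.2851, 0.1674]
ee_rot: [0.033, 0.998, 0.042, 0.035]
contact_force: [1.8, 0.8, 1.2]
width: 0.0408
```

```bash
python3 hold.py 1
```

```text
42.68 pos [575.6 281.  156.2] yaw 0.085 tilt [ 0.051 -0.072] F [-5.7 -2.8 -6.5] w 0.0405 qd 0.206
```

>>> play_rows(series=[{"dx": 0, "dy": 0, "dz": 40, "turn": 0, "fingers": 0.05}, {"dx": 0, "dy": 0, "dz": 0, "turn": 0, "fingers": 0.05}])

```text
clock: 42.85
position: [0.5713, 0.2769, 0.1923]
ee_rot: [0.04, 0.998, 0.04, 0.016]
contact_force: [1.7, 0.6, 1.6]
width: 0.0405
```

```bash
python3 hold.py 2
```

```text
42.95 pos [569.1 276.3 187.7] yaw 0.082 tilt [ 0.029 -0.081] F [ 0.3  0.2 -0.3] w 0.0405 qd 0.022
```

>>> play_rows(series=[{"dx": 1, "dy": 6, "dz": -40, "turn": 0, "fingers": 0.05}])

```text
clock: 43.03
position: [0.576, 0.2833, 0.1561]
ee_rot: [0.039, 0.998, 0.039, 0.021]
contact_force: [1.1, 0.4, 0.4]
width: 0.0407
```

```bash
python3 hold.py 3
```

```text
43.18 pos [568.7 281.4 145.9] yaw 0.082 tilt [ 0.023 -0.083] F [ 0.5  0.  -0.2] w 0.0405 qd 0.051
```

>>> play_rows(series=[{"dx": 0, "dy": 0, "dz": -35, "turn": 0, "fingers": 0.05}])

```text
clock: 43.27
position: [0.5742, 0.2833, 0.1182]
ee_rot: [0.04, 0.998, 0.04, 0.017]
contact_force: [1.2, 0.4, 1.0]
width: 0.0406
```

```bash
python3 hold.py 4
```

```text
43.47 pos [568.7 281.2 111.7] yaw 0.082 tilt [ 0.022 -0.084] F [-0.4  1.2  0.6] w 0.0405 qd 0.032
```

>>> play_rows(series=[{"dx": 1, "dy": 2, "dz": -25, "turn": 0, "fingers": 0.05}])

```text
clock: 43.55
position: [0.5741, 0.2847, 0.0931]
ee_rot: [0.041, 0.998, 0.04, 0.015]
contact_force: [0.9, 0.1, 0.2]
width: 0.0402
```

```bash
python3 hold.py 4
```

```text
43.75 pos [570.1 283.3  88.1] yaw 0.082 tilt [ 0.023 -0.084] F [ 0.2  0.4 -0.2] w 0.0405 qd 0.013
```

>>> play_rows(series=[{"dx": 0, "dy": 0, "dz": -24, "turn": 0, "fingers": 0.05}])

```text
clock: 43.83
position: [0.5744, 0.285, 0.0701]
ee_rot: [0.04, 0.998, 0.04, 0.016]
contact_force: [1.0, -1.0, -0.2]
width: 0.0404
```

```bash
python3 hold.py 5
```

```text
44.08 pos [570.8 283.6  65.6] yaw 0.082 tilt [ 0.025 -0.083] F [ 0.2 -0.7  0.2] w 0.0404 qd 0.007
```

>>> play_rows(series=[{"dx": 0, "dy": 0, "dz": 0, "turn": 0, "fingers": 1}, {"dx": 0, "dy": 0, "dz": 0, "turn": 0, "fingers": 1}, {"dx": 0, "dy": 0, "dz": 0, "turn": 0, "fingers": 1}, {"dx": 0, "dy": 0, "dz": 0, "turn": 0, "fingers": 1}])

```text
clock: 44.42
position: [0.57, 0.2838, 0.0694]
ee_rot: [0.042, 0.998, 0.04, 0.011]
contact_force: [-0.7, 0.4, -0.9]
width: 0.0213
```

```bash
python3 hold.py 1
```

```text
44.47 pos [569.9 283.8  69.4] yaw 0.081 tilt [ 0.024 -0.083] F [-1.6  0.1  1.5] w 0.0217 qd 0.004
```

>>> play_rows(series=[{"dx": 0, "dy": 0, "dz": 0, "turn": 0, "fingers": 0.05}, {"dx": 0, "dy": 0, "dz": 0, "turn": 0, "fingers": 0.05}, {"dx": 0, "dy": 0, "dz": -10, "turn": 0, "fingers": 0.05}])

```text
clock: 44.72
position: [0.5731, 0.2848, 0.062]
ee_rot: [0.041, 0.998, 0.04, 0.015]
contact_force: [-0.3, 0.5, -0.2]
width: 0.0406
```

```bash
python3 hold.py 5
```

```text
44.97 pos [570.9 284.   59.7] yaw 0.082 tilt [ 0.027 -0.082] F [-0.2 -0.  -0.5] w 0.0406 qd 0.006
```

>>> play_rows(series=[{"dx": 0, "dy": 0, "dz": 0, "turn": 0, "fingers": 1}, {"dx": 0, "dy": 0, "dz": 0, "turn": 0, "fingers": 1}, {"dx": 0, "dy": 0, "dz": 0, "turn": 0, "fingers": 1}, {"dx": 0, "dy": 0, "dz": 0, "turn": 0, "fingers": 1}])

```text
clock: 45.3
position: [0.5697, 0.2839, 0.06]
ee_rot: [0.042, 0.998, 0.04, 0.01]
contact_force: [-0.8, -0.4, -0.4]
width: 0.0218
```

```bash
python3 hold.py 1
```

```text
45.35 pos [569.7 283.9  59.9] yaw 0.081 tilt [ 0.024 -0.083] F [-1.2 -0.6 -0.4] w 0.0225 qd 0.001
```

>>> play_rows(series=[{"dx": 0, "dy": 0, "dz": 20, "turn": 0, "fingers": 1}, {"dx": 0, "dy": 0, "dz": 35, "turn": 0, "fingers": 1}, {"dx": 0, "dy": 0, "dz": 40, "turn": 0, "fingers": 1}, {"dx": 0, "dy": 0, "dz": 20, "turn": 0, "fingers": 1}])

```text
clock: 45.68
position: [0.5658, 0.2818, 0.1711]
ee_rot: [0.044, 0.998, 0.041, 0.004]
contact_force: [0.8, 0.3, 0.1]
width: 0.0222
```

```bash
python3 hold.py 3
```

```text
45.83 pos [565.3 281.7 169.1] yaw 0.081 tilt [ 0.011 -0.088] F [-0.1 -0.2 -1.4] w 0.0222 qd 0.062
```

>>> play_rows(series=[{"dx": -8, "dy": -25, "dz": 0, "turn": 0, "fingers": 1}, {"dx": -12, "dy": -36, "dz": 0, "turn": 0, "fingers": 1}, {"dx": -12, "dy": -36, "dz": 0, "turn": 0, "fingers": 1}, {"dx": -12, "dy": -36, "dz": 0, "turn": 0, "fingers": 1}, {"dx": -12, "dy": -36, "dz": 0, "turn": 0, "fingers": 1}, {"dx": -12, "dy": -36, "dz": 0, "turn": 0, "fingers": 1}, {"dx": -12, "dy": -36, "dz": 0, "turn": 0, "fingers": 1}, {"dx": -10, "dy": -30, "dz": 0, "turn": 0, "fingers": 1}, {"dx": -5, "dy": -15, "dz": 0, "turn": 0, "fingers": 1}])

```text
clock: 46.58
position: [0.4584, -0.0103, 0.153]
ee_rot: [0.044, 0.998, 0.046, -0.006]
contact_force: [-0.2, 0.3, 0.0]
width: 0.0222
```

```bash
python3 hold.py -4; python3 trays.py
```

```text
46.78 pos [461.   -7.6 153.7] yaw 0.092 tilt [-0.005 -0.086] F [ 1.2  0.4 -0.2] w 0.0226 qd 0.029
near ['scene', 'side'] [ 0.5299 -0.0127  0.0454  0.0718] pockets [[468.0, -15.5], [529.9, -12.7], [591.9, -9.9]]
near ['scene'] [ 0.53   -0.0117  0.0347  0.0558] pockets 
near ['side'] [ 0.5327 -0.0135  0.0493  0.0735] pockets 
far ['scene'] [ 0.4921 -0.2212  0.0915  0.0257] pockets [[430.3, -226.9], [492.1, -221.2], [553.8, -215.6]]
```

>>> play_rows(series=[{"dx": 8, "dy": -5, "dz": -38, "turn": -0.04, "fingers": 1}])

```text
clock: 47.07
position: [0.4746, -0.0108, 0.1214]
ee_rot: [0.044, 0.999, 0.029, 0.002]
contact_force: [1.8, -0.4, -1.0]
width: 0.0223
```

```bash
python3 hold.py 4
```

```text
47.27 pos [469.4 -10.9 115.9] yaw 0.057 tilt [-0.01  -0.086] F [-1.   0.9  0.1] w 0.0223 qd 0.03
```

>>> play_rows(series=[{"dx": 0, "dy": 0, "dz": -38, "turn": 0, "fingers": 1}])

```text
clock: 47.35
position: [0.4759, -0.0111, 0.0835]
ee_rot: [0.044, 0.999, 0.029, 0.002]
contact_force: [1.8, -0.2, -0.1]
width: 0.0222
```

```bash
python3 hold.py 4
```

```text
47.55 pos [469.2 -10.6  78.6] yaw 0.058 tilt [-0.011 -0.086] F [-0.  -0.6 -0.2] w 0.022 qd 0.029
```

>>> play_rows(series=[{"dx": 0, "dy": -3, "dz": -24, "turn": 0, "fingers": 1}])

```text
clock: 47.63
position: [0.4739, -0.0137, 0.0592]
ee_rot: [0.044, 0.999, 0.03, -0.001]
contact_force: [1.1, 0.0, 0.1]
width: 0.0223
```

```bash
python3 hold.py 4
```

```text
47.83 pos [469.7 -13.6  56. ] yaw 0.058 tilt [-0.009 -0.086] F [-0.6  0.9 -0.5] w 0.0224 qd 0.011
```

>>> play_rows(series=[{"dx": 0, "dy": 0, "dz": -22, "turn": 0, "fingers": 1}])

```text
clock: 47.92
position: [0.4738, -0.014, 0.0381]
ee_rot: [0.044, 0.999, 0.029, -0.001]
contact_force: [0.8, 0.5, -0.3]
width: 0.0221
```

```bash
python3 hold.py 5
```

```text
48.17 pos [470.3 -13.7  35.2] yaw 0.058 tilt [-0.008 -0.086] F [-0.5  0.4  0.6] w 0.0224 qd 0.008
```

>>> play_rows(series=[{"dx": 0, "dy": 0, "dz": 0, "turn": 0, "fingers": 0.05}, {"dx": 0, "dy": 0, "dz": 0, "turn": 0, "fingers": 0.05}, {"dx": 0, "dy": 0, "dz": 0, "turn": 0, "fingers": 0.05}])

```text
clock: 48.42
position: [0.4722, -0.0139, 0.038]
ee_rot: [0.044, 0.999, 0.029, -0.003]
contact_force: [0.4, 0.5, -0.2]
width: 0.0405
```

```bash
python3 hold.py 2
```

```text
48.52 pos [472.1 -13.9  37.8] yaw 0.058 tilt [-0.003 -0.087] F [ 0.8 -0.1 -0.3] w 0.0403 qd 0.006
```

>>> play_rows(series=[{"dx": 0, "dy": 0, "dz": 20, "turn": 0, "fingers": 0.05}, {"dx": 0, "dy": 0, "dz": 30, "turn": 0, "fingers": 0.05}, {"dx": 0, "dy": 0, "dz": 40, "turn": 0, "fingers": 0.05}, {"dx": 0, "dy": 0, "dz": 40, "turn": 0, "fingers": 0.05}])

```text
clock: 48.85
position: [0.4641, -0.0129, 0.1644]
ee_rot: [0.042, 0.999, 0.03, -0.014]
contact_force: [0.9, -0.4, 0.3]
width: 0.0405
```

```bash
python3 hold.py 3
```

```text
49.0 pos [467.6 -13.3 166.7] yaw 0.058 tilt [-0.014 -0.086] F [ 0.5  0.  -0.4] w 0.0407 qd 0.079
```

>>> play_rows(series=[{"dx": -1, "dy": 25, "dz": 0, "turn": 0.01, "fingers": 1}, {"dx": -2, "dy": 37, "dz": 0, "turn": 0.01, "fingers": 1}, {"dx": -2, "dy": 37, "dz": 0, "turn": 0, "fingers": 1}, {"dx": -2, "dy": 37, "dz": 0, "turn": 0, "fingers": 1}, {"dx": -2, "dy": 37, "dz": 0, "turn": 0, "fingers": 1}, {"dx": -2, "dy": 30, "dz": 0, "turn": 0, "fingers": 1}, {"dx": -1, "dy": 15, "dz": 0, "turn": 0, "fingers": 1}])

```text
clock: 49.58
position: [0.4502, 0.2083, 0.1601]
ee_rot: [0.045, 0.998, 0.035, -0.013]
contact_force: [-0.4, 0.0, 1.2]
width: 0.0001
```

```bash
python3 hold.py -4; python3 - <<'E'
from h import *
p=get_image("scene"); save(p["pixels"][115:300,105:305],"c5",3.5)
E
```

```text
49.78 pos [450.7 204.9 160.4] yaw 0.068 tilt [-0.023 -0.093] F [ 0.8  0.9 -0.6] w -0.0001 qd 0.029
```

View pics/c5.png

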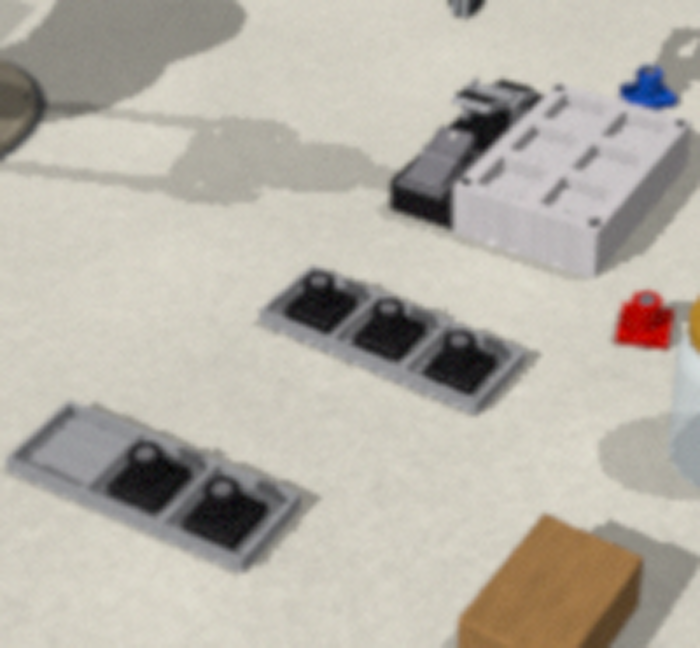

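All five castings are upright: three in the near tray at (320,300), (392,325), (460,358) and two in the far tray at (150,475), (222,510). The mould is empty and the ejector's -y end is raised. Pressing ejector_in.

>>> play_rows(series=[{"dx": 4, "dy": 9, "dz": -35, "turn": 0, "fingers": 1}])

```text
clock: 49.92
position: [0.4588, 0.2129, 0.1303]
ee_rot: [0.045, 0.998, 0.033, -0.007]
contact_force: [1.3, -0.2, -0.3]
width: 0.0001
```

```bash
python3 hold.py 3
```

```text
50.07 pos [453.2 211.6 123.9] yaw 0.065 tilt [-0.028 -0.095] F [ 0.5 -0.3 -0. ] w -0.0003 qd 0.044
```

>>> play_rows(series=[{"dx": 0, "dy": 0, "dz": -25, "turn": 0, "fingers": 1}])

```text
clock: 50.15
position: [0.4568, 0.2117, 0.1027]
ee_rot: [0.046, 0.998, 0.033, -0.011]
contact_force: [0.6, 0.7, 0.3]
width: -0.0001
```

```bash
python3 hold.py 4
```

```text
50.35 pos [453.2 210.8  99.7] yaw 0.064 tilt [-0.029 -0.095] F [ 0.5  0.  -0. ] w -0.0003 qd 0.023
```

>>> play_rows(series=[{"dx": 2, "dy": 4, "dz": -14, "turn": 0, "fingers": 1}])

```text
clock: 50.43
position: [0.4573, 0.2147, 0.0889]
ee_rot: [0.046, 0.998, 0.032, -0.013]
contact_force: [0.7, 0.2, -0.6]
width: -0.0004
```

```bash
python3 hold.py 3
```

```text
50.58 pos [455.5 214.6  86.6] yaw 0.064 tilt [-0.028 -0.095] F [-0.2 -1.  -0.3] w 0.0003 qd 0.009
```

>>> play_rows(series=[{"dx": 0, "dy": 0, "dz": -10, "turn": 0, "fingers": 1}])

```text
clock: 50.67
position: [0.4573, 0.2146, 0.0793]
ee_rot: [0.047, 0.998, 0.033, -0.013]
contact_force: [-0.5, -9.5, 21.4]
width: -0.0001
```

```bash
python3 hold.py 1
```

```text
50.72 pos [457.  213.7  77.6] yaw 0.065 tilt [-0.025 -0.097] F [ 2.3 -2.5  5.1] w -0.0003 qd 0.013
```

>>> play_rows(series=[{"dx": 0, "dy": 0, "dz": -10, "turn": 0, "fingers": 1}])

```text
clock: 50.8
position: [0.4578, 0.2126, 0.0705]
ee_rot: [0.049, 0.998, 0.034, -0.013]
contact_force: [-4.7, -6.9, 18.3]
width: -0.0001
```

```bash
python3 hold.py 1
```

```text
50.85 pos [457.3 212.4  68.5] yaw 0.066 tilt [-0.023 -0.099] F [ 0.4 -1.2  0.4] w -0.0002 qd 0.038
```

>>> play_rows(series=[{"dx": 0, "dy": 1, "dz": -8, "turn": 0, "fingers": 1}])

```text
clock: 50.93
position: [0.4575, 0.2122, 0.0629]
ee_rot: [0.05, 0.998, 0.034, -0.013]
contact_force: [-2.9, -2.7, 13.7]
width: 0.0
```

```bash
python3 hold.py 2
```

```text
51.03 pos [457.2 213.   61.1] yaw 0.066 tilt [-0.023 -0.1  ] F [ 0.2 -1.1 -0.1] w 0.0001 qd 0.017
```

>>> play_rows(series=[{"dx": 0, "dy": 0, "dz": 30, "turn": 0, "fingers": 1}, {"dx": 0, "dy": 0, "dz": 40, "turn": 0, "fingers": 1}, {"dx": 0, "dy": 0, "dz": 40, "turn": 0, "fingers": 1}, {"dx": 0, "dy": 30, "dz": 40, "turn": 0, "fingers": 1}, {"dx": 0, "dy": 35, "dz": 20, "turn": 0, "fingers": 1}, {"dx": 0, "dy": 35, "dz": 0, "turn": 0, "fingers": 1}])

```text
clock: 51.53
position: [0.4543, 0.3035, 0.2336]
ee_rot: [0.05, 0.998, 0.03, -0.015]
contact_force: [0.3, 0.3, 0.4]
width: 0.0
```

```bash
python3 hold.py 4; python3 trays.py; python3 - <<'E'
from h import *
p=get_image("scene"); save(p["pixels"][110:240,150:310],"c6",5); q=get_image("side"); save(q["pixels"],"s6",1.5)
E
```

```text
51.73 pos [451.8 302.4 227.9] yaw 0.062 tilt [-0.035 -0.107] F [-0.2 -1.  -0. ] w 0.0002 qd 0.038
near ['scene'] [ 0.5293 -0.0106  0.0381  0.0167] pockets [[467.3, -13.0], [529.3, -10.6], [591.2, -8.3]]
far ['scene'] [ 0.491  -0.221   0.1047  0.0315] pockets [[429.3, -227.5], [491.0, -221.0], [552.7, -214.5]]
```

View pics/c6.png

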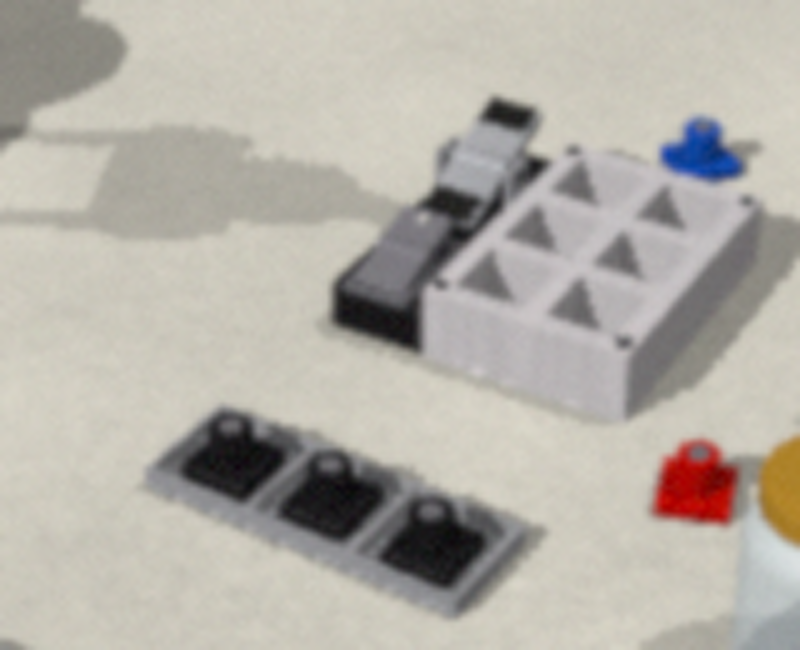

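View pics/s6.png

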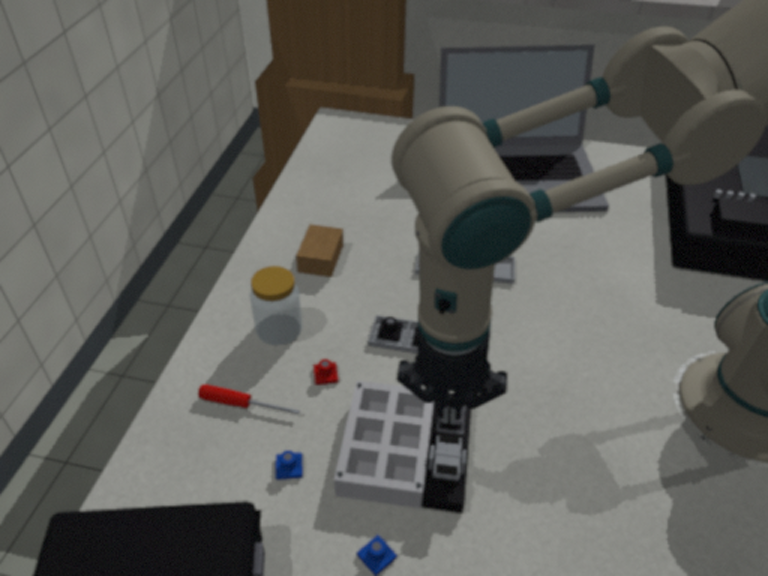

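The ejector is back at rest: its +y end is up and the cavities are deep and empty. The heater is still off, with its dot end up. Castings are upright and the bystanders haven't moved. Handing in.

```bash
python3 -c "
from rig import *
print(sign_off())"
```

```text
the job is handed in; nothing more can be done
None
```

The job is done and handed in at about 52 s of the 208 s allowed. I switched the heater off, then snapped the ejector over to raise the five castings. I dealt them one at a time in turn, tray near the mould first: three there and two in the far tray. With the mould empty, I snapped the ejector back to rest.

**What the last checks showed:**
- **Castings:** all three in the near tray stand upright in their own pockets in the final picture. The far tray's two were upright in the picture taken just before the last ejector press. They were not viewed again after that, though the tray's fitted position had not changed.
- **Mould:** it is empty, with the ejector's +y end up (rest) and the heater still off.
- **Bystanders:** the jar, screwdriver, box and the red and blue look-alikes look unmoved.

**What went less than perfectly:**
- **Far tray knocked:** it was shifted about 34 mm towards -x mid-run. The tray fit caught it, and I placed the second casting there by the new position.
- **Tool tilt:** it drifted by up to about 0.11 rad because each move starts from the measured pose. I partly corrected it, and no placement suffered.
- **Forces:** the highest wrist force I saw was about 43 N, during the heater press. I only read forces at the end of each move, so a short peak in between would not show.

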